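# Close and tally the refilled pantry jars

### The arm

A 6-joint arm with a two-finger parallel gripper is mounted at the origin on the work surface. World frame = base frame: x ahead of the robot, y to its left, z up, the work surface at z = 0. Lengths are in m, angles in rad, forces in N, time in s.
With the tool pointing down it reaches from about 0.325 to 0.9 m from the base axis. Payload 6.1 kg.
Tool frame: the origin (TCP) lies midway between the tips of the shut fingers; the grasp point (between the pads) lies 19 mm behind it; z points along the fingers, y is the direction in which the jaws open and shut (so a half turn about z gives the same grasp; the last joint's range is limited). The gripper opens to 87 mm and grips with 3 to 60 N. Pads are 19 mm wide; open, the fingers measure 117 mm over their backs; the gripper's body (75 mm by 190 mm) begins 51 mm behind the grasp point.
Start: joints at [1.123, 0.22, 1.526, -0, 1.395, -0.126], TCP at [0.198, 0.593, 0.223] pointing down, gripper open.
Joint ranges: [-2.98, 2.98], [-0.91, 2.08], [0.09, 2.57], [-1.24, 4.39], [0.2, 2.65], [-2.68, 2.68]. Speed limits (rad/s): [2.57, 2.57, 3.01, 3.14, 3.14, 3.14].

### API

Orientations are given as a unit quaternion [x, y, z, w].
In Python, from rig import ctrl gives the robot as it stands. The module is installed in compiled form; this text tells all that it offers.
- The arm moves only by the tool move_arm, never from a script. Its argument "motion" is a list that holds one entry, the list of rows, each a list of 7 numbers: the shift along the tool's x, y, z in mm, then the turn, a rotation vector about the tool's x, y, z in rad, then the opening in per cent of the stroke, from 0 (shut) to 100 (fully open). A call has 1 to 8 rows; each row is the pose to reach, as a shift and turn from the pose commanded when the call began, along the tool's axes at that moment; what a row does not reach only later rows make up. A row lasts 1/10 s, in which the tool goes at most 50 mm and 8.59 degrees, less where a joint would pass 70% of its speed; a pose out of reach is approached as far as the arm can. A call with a gripper value outside its range is refused whole. The fingers move at their own pace and stop on an object; "newtons" is the grip in N (left out, the last holds). Time passes only in rows, so rows that repeat a pose let the fingers close. It gives the time, the measured TCP pose, the force and the opening at its end, in the units of the state.
- ctrl.read_state(): the state, without advancing time (a new reading comes with each control period).
- ctrl.snapshot(name): name is "scene" or "top"; returns the picture (400x640x3 uint8, red, green, blue); there is no depth.
- ctrl.camera_model(name): a dict with "K" (3x3 intrinsics, pixels), "xyz" and "rotation" of the camera in the world. Camera axes: x right, y down, z forward; pixel columns grow to the right and rows downward; lengths in m; the calibration is good to about 2 mm. A picture is of the moment at which its call begins. camera_model takes no time and is no camera call.
- ctrl.close_job(): hands the job in, once; it reports no verdict.
Trained networks look in the newest picture that a camera, given by its name, has taken for a name from the list of things; names that differ only in an ending like _2 or _b are one class to them, and where a whole thing is asked for, a point or a joint stands for the part that bears it (a point fixed in the world has none). Each returns a list of dicts, best first, with "p" (0 to 1); they miss things now and then, are a little off and sometimes report something else, mostly with a low value. They report only what shows in the picture. A call takes as long as a camera call. They do not tell look-alikes from the thing itself.
- ctrl.regions_of(camera, target): "mask" (400x640 bool, what is visible of it) and "location" ([column, row] in pixels, amid what is visible of it).
The state is a dict: "t": time; "joint_pos": joint angles; "qvel": joint speeds; "tau": joint torques, N m; "tcp_pos": TCP position; "tool_rot": TCP orientation; "ft_force": force on the tool from outside, world axes, zero at the start; "ft_torque": the same for the moment, N m; "finger_gap": finger opening in m.
Only numpy, scipy, OpenCV 4.12 (cv2) and the standard library are available. Lean on these libraries where they do the work, as an engineer would, in place of code of your own. Each camera call takes 0.05 s, during which the arm holds its last target.

### The job

The refill is done: first set a lid on every open beige jar so that it sits plugged in and level, then count the jars on the tally counter, swinging its lever fully to the stop and letting it spring back exactly once for each jar you closed. Also slide the flat steel leveller, bare blade first, all the way home into the slot of its wooden holder, and leave the tin, the glass jar, the bowl and the funnel where they are and the jars standing.

Things in the scene. Friction and masses are not known exactly. Their poses are not given: they have to be found in the camera images.
- jar1: open straight-sided beige ceramic jar, 92 mm across, 80 mm tall, inside 82 mm across; origin at the centre of its underside, z up. The three jars are alike; some are absent (None)
- lid1: loose wooden lid: below, a cork plug 72 mm across, 8 mm deep; then a disc 100 mm across, 8 mm thick; on top an upright round knob 26 mm across, 32 mm tall; origin at the centre of the plug's underside, z up. Lids are alike and fit any jar, one may be spare. Seated, the disc rests on the rim with the plug inside: its origin is 72 mm above the jar's
- jar2: open straight-sided beige ceramic jar, 92 mm across, 80 mm tall, inside 82 mm across; origin at the centre of its underside, z up. The three jars are alike; some are absent (None)
- lid2: loose wooden lid: below, a cork plug 72 mm across, 8 mm deep; then a disc 100 mm across, 8 mm thick; on top an upright round knob 26 mm across, 32 mm tall; origin at the centre of the plug's underside, z up. Lids are alike and fit any jar, one may be spare. Seated, the disc rests on the rim with the plug inside: its origin is 72 mm above the jar's
- jar3: open straight-sided beige ceramic jar, 92 mm across, 80 mm tall, inside 82 mm across; origin at the centre of its underside, z up. The three jars are alike; some are absent (None)
- lid3: loose wooden lid: below, a cork plug 72 mm across, 8 mm deep; then a disc 100 mm across, 8 mm thick; on top an upright round knob 26 mm across, 32 mm tall; origin at the centre of the plug's underside, z up. Lids are alike and fit any jar, one may be spare. Seated, the disc rests on the rim with the plug inside: its origin is 72 mm above the jar's
- tally: fixed black round tally counter, 112 mm across, 52 mm tall with a 124 mm foot; origin at the centre of its underside, z up = axis of lever and dial
- lever_post (a point): top of the upright steel post (18 mm across, standing from 34 to 100 mm height) at the end of the counter's lever, 90 mm from the counter's axis, on the counter's robot-facing side
- tally_lever (a joint): swing of the sprung lever about the counter's vertical axis, rad: 0 at rest, 1.05 at its stop, growing counter-clockwise seen from above (at rest it points 2.88 rad counter-clockwise from the counter's x axis). Its spring brings it back when let go; about 1 N at the post at first, 4 N at the stop
- tally_dial (a joint): turn of the silver dial on top of the counter, rad counter-clockwise from above: 0 at the start; each full stroke of the lever to the stop carries it on by one of its ten steps (0.628 rad); it does not go back
- dial_mark (a point): outer end of the black pointer on the dial, 36 mm from the axis; ten white ticks stand round it, it points at one of them and starts on the side away from the resting lever
- leveller: flat steel levelling blade, 130 mm long (its x) by 64 mm wide by 5 mm thick, lying flat, with an upright wooden grip bar on top, 70 mm long along x, 20 mm wide, up to 43 mm above the underside, spanning x from -63 to +7 mm; origin at the centre of the blade's underside, x towards the bare front end, z up
- dock: fixed wooden holder: base plate 150 mm (x) by 110 mm, 4 mm thick; on its +x end a block 38 mm tall from x = 15 to 75 mm with a flat slot just above the base plate, 74 mm wide (y), 13 mm high, mouth at x = 15 mm facing -x, back wall at x = 65 mm. Leveller home: its origin 4 mm above the dock's, same heading. Origin at the centre of the underside
- tin: matte black rectangular tin with closed hinged lid, 84 x 124 x 97 mm, bystander
- glass_jar: clear glass jar already closed with a steel cap, 90 mm across, 150 mm tall, bystander
- bowl: beige ceramic bowl, 140 mm across, 55 mm tall, bystander, not to be covered
- funnel: stainless steel funnel standing mouth down, 100 mm across, 100 mm tall, bystander
Not all that is in view belongs to the job. Of the things that look like the leveller, the smallest one is meant. What is shaped like the jar2 but turquoise is not meant.

How it is judged:
By the outcome, as a careful person would: the job done as asked, in the order asked, and still so for the second after the job is handed in, with the robot touching nothing.
Of jar1, jar2, jar3 only 2 to 3 are there at a start; the rules pass over those that are not, and their reading is None.
At some moment in a run one of jar1, jar2, jar3, leveller may be knocked a few centimetres aside while the robot is not near it.
It also fails if it takes over 210 s, if anything falls off the work surface, if the arm or the gripper's body presses on something with over 40 N, if the wrist force passes 120 N, or if a joint passes its speed limit or range.

## Working session

There is one attempt and no reset: what is moved stays moved. The work goes in short steps, Python scripts to look and compute and a tool call to move; the robot and the scene stay as the last step left them, time stands still between calls to the robot, and variables do not carry over. Pictures are saved under pics/ and viewed, and the job is handed in when it is done.

Besides the shell and the picture viewer there is one more tool, called as a command line: name --argument value ..., lists and objects as JSON in quotes. move_arm: Moves the arm, as the interface text tells. Its arguments: {"type":"object","properties":{"motion":{"type":"array"},"newtons":{"type":"number"}},"required":["motion"]}

```bash
mkdir -p pics; ls; python3 - <<'E'
from rig import ctrl
import cv2,numpy as np
s=ctrl.read_state();print(s)
for n in("scene","top"):
    im=ctrl.snapshot(n);cv2.imwrite(f"pics/{n}0.png",im[:,:,::-1]);m=ctrl.camera_model(n);print(n,m)
E
```

```text
pics
{'t': 0.0, 'joint_pos': array([ 1.12289138e+00,  2.21228465e-01,  1.52760409e+00,  3.58338653e-06,
        1.39472572e+00, -1.26132174e-01]), 'qvel': array([ 0.00122522,  0.00037782,  0.00320661,  0.00122037, -0.00029393,
       -0.00046391]), 'tau': array([ 1.17093680e-05, -4.94605207e+01, -3.87383330e+01,  7.00497860e-02,
        5.70800551e-02, -1.57014574e-04]), 'tcp_pos': array([0.19740346, 0.59234599, 0.22143954]), 'tool_rot': array([ 1.60193445e-01,  9.87085151e-01, -9.42108328e-04, -2.79919826e-04]), 'ft_force': array([ 0.90324509, -0.5839904 , -0.57706668]), 'ft_torque': array([ 0.01602187,  0.04105522, -0.05419868]), 'finger_gap': 0.08711740990023113}
scene {'K': array([[496.43094698,   0.        , 325.83079729],
       [  0.        , 496.43094698, 202.39047757],
       [  0.        ,   0.        ,   1.        ]]), 'xyz': array([1.09109086, 0.29614657, 1.16316427]), 'rotation': array([ 0.55959963,  0.78285772, -0.22568953, -0.15180999])}
top {'K': array([[361.2349501 ,   0.        , 323.15307431],
       [  0.        , 361.2349501 , 206.30803578],
       [  0.        ,   0.        ,   1.        ]]), 'xyz': array([0.3287479 , 0.05446541, 1.23145275]), 'rotation': array([ 0.70682442, -0.7047476 ,  0.03559464, -0.04962944])}
```

View pics/scene0.png

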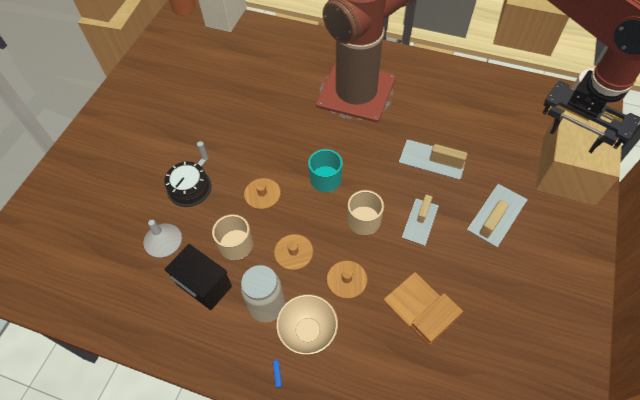

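View pics/top0.png

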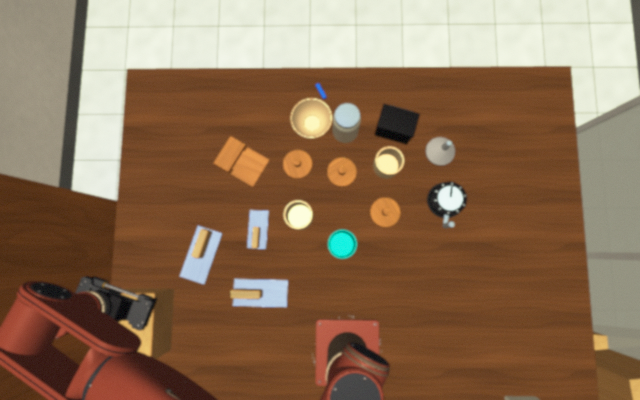

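```bash
cat > h.py <<'E'
from rig import ctrl
import cv2,numpy as np
from scipy.spatial.transform import Rotation as R
from scipy.optimize import minimize
CM={n:ctrl.camera_model(n) for n in("scene","top")}
def proj(n,P):
    m=CM[n];c=(np.asarray(P)-m["xyz"])@R.from_quat(m["rotation"]).as_matrix()
    q=c@m["K"].T;return q[:,:2]/q[:,2:]
def back(n,px,z):
    m=CM[n];d=R.from_quat(m["rotation"]).as_matrix()@np.linalg.inv(m["K"])@[px[0],px[1],1]
    return m["xyz"]+d*(z-m["xyz"][2])/d[2]
def cyl(r,z0,z1):
    a=np.linspace(0,2*np.pi,48,endpoint=False);return np.array([[r*np.cos(t),r*np.sin(t),z] for t in a for z in(z0,z1)])
def box(x0,x1,y0,y1,z0,z1): return np.array([[x,y,z] for x in(x0,x1) for y in(y0,y1) for z in(z0,z1)])
M={"jar":[cyl(.046,0,.08)],"lid":[cyl(.05,.008,.016),cyl(.036,0,.008),cyl(.013,.016,.048)],
"leveller":[box(-.065,.065,-.032,.032,0,.005),box(-.063,.007,-.01,.01,.005,.043)],
"dock":[box(-.075,.075,-.055,.055,0,.004),box(.015,.075,-.055,.055,0,.038)],
"tally":[cyl(.062,0,.01),cyl(.056,0,.052)]}
def sil(n,kind,x,y,yaw=0,z=0,S=4):
    im=np.zeros((400*S,640*S),np.uint8);Rz=R.from_euler('z',yaw)
    for p in M[kind]:
        q=proj(n,Rz.apply(p)+[x,y,z]);h=cv2.convexHull(((q+.5)*S).astype(np.float32)).astype(np.int32)
        cv2.fillConvexPoly(im,h,255)
    return cv2.resize(im,(640,400),interpolation=cv2.INTER_AREA)/255.
def fit(kind,obs,x0,yaw0=None,z=0):
    """obs: {cam:mask}"""
    obs={n:cv2.GaussianBlur(m.astype(float),(0,0),1) for n,m in obs.items()}
    def c(v):
        e=0
        for n,m in obs.items():
            s=cv2.GaussianBlur(sil(n,kind,v[0]/100,v[1]/100,v[2]/5 if len(v)>2 else 0,z),(0,0),1)
            e+=np.abs(s-m).sum()/m.sum()
        return e
    best=None
    for y in ([None] if yaw0 is None else yaw0):
        v=[x0[0]*100,x0[1]*100]+([] if y is None else [y*5])
        r=minimize(c,v,method='Nelder-Mead',options=dict(initial_simplex=[v]+[list(np.add(v,np.eye(len(v))[i]*.8)) for i in range(len(v))],xatol=.01,fatol=1e-4,maxiter=120))
        if best is None or r.fun<best.fun:best=r
    v=best.x;return v[0]/100,v[1]/100,(v[2]/5 if len(v)>2 else 0),best.fun
def match(kind,name,z=0,zc=.03,yaws=None,pmin=.3,cams=("scene","top")):
    D={n:[d for d in ctrl.regions_of(n,name) if d["p"]>pmin] for n in cams}
    out=[]
    c0=cams[0]
    for d in D[c0]:
        a=back(c0,d["location"],z+zc)[:2];obs={c0:d["mask"]};
        if len(cams)>1:
            t=[(np.hypot(*(back(cams[1],e["location"],z+zc)[:2]-a)),i) for i,e in enumerate(D[cams[1]])]
            if t and min(t)[0]<.04: obs[cams[1]]=D[cams[1]][min(t)[1]]["mask"]
        f=fit(kind,obs,a,yaws,z);out.append((f,d["p"],list(obs)))
        print(name,[round(float(q),2) for q in d["location"]],"p%.2f"%d["p"],list(obs),"xy %.4f %.4f yaw %.3f cost %.3f"%f)
    return out
E
python3 - <<'E'
from h import *
for n in CM: ctrl.snapshot(n)
match("jar","jar1"); match("lid","lid1",zc=.012)
match("leveller","leveller",zc=.01,yaws=np.arange(0,6.2,.52)[:12])
match("dock","dock",zc=.015,yaws=np.arange(0,6.2,.52)[:12])
match("tally","tally")
for n in CM:
  for o in("lever_post","dial_mark","tin","bowl","funnel","glass_jar"):
    print(n,o,[(np.round(d["location"],1),round(d["p"],2),d["mask"].sum()) for d in ctrl.regions_of(n,o)])
print(ctrl.read_state()["t"])
E
```

```text
jar1 [323.5, 171.5] p0.96 ['scene', 'top'] xy 0.3494 0.0185 yaw 0.000 cost 0.156
jar1 [235.2, 236.1] p0.91 ['scene', 'top'] xy 0.6201 -0.1366 yaw 0.000 cost 0.142
jar1 [364.3, 211.6] p0.55 ['scene', 'top'] xy 0.4424 0.1592 yaw 0.000 cost 0.069
lid1 [292.7, 250.7] p0.80 ['scene', 'top'] xy 0.5959 0.0150 yaw 0.000 cost 0.088
lid1 [260.4, 193.4] p0.68 ['scene', 'top'] xy 0.4577 -0.1303 yaw 0.000 cost 0.084
lid1 [346.9, 276.8] p0.55 ['scene', 'top'] xy 0.6235 0.1692 yaw 0.000 cost 0.095
leveller [437.3, 159.5] p0.93 ['scene', 'top'] xy 0.1851 0.3024 yaw 4.852 cost 0.864
leveller [419.7, 218.7] p0.72 ['scene', 'top'] xy 0.3985 0.3025 yaw -0.043 cost 0.096
leveller [164.4, 242.9] p0.72 ['scene'] xy 0.6567 -0.3334 yaw 3.779 cost 0.463
leveller [496.0, 213.7] p0.65 ['scene'] xy 0.3300 0.4882 yaw 5.826 cost 0.426
leveller [292.2, 250.5] p0.55 ['scene', 'top'] xy 0.5912 0.0059 yaw 4.298 cost 1.031
dock [421.4, 308.7] p0.93 ['scene', 'top'] xy 0.6315 0.3615 yaw 1.036 cost 0.072
tally [186.3, 183.0] p0.80 ['scene', 'top'] xy 0.4994 -0.3361 yaw 0.000 cost 0.224
tally [346.9, 279.1] p0.69 ['scene'
[... 205 characters left out ...]
9, np.int64(2433))]
scene bowl [(array([305.3, 326.1]), 0.74, np.int64(2834)), (array([202.1, 156.6]), 0.17, np.int64(160))]
scene funnel [(array([163.8, 238.6]), 0.79, np.int64(1092))]
scene glass_jar [(array([262.8, 297.6]), 0.94, np.int64(1862))]
top lever_post []
top dial_mark [(array([448.4, 200.3]), 0.87, np.int64(489))]
top tin [(array([398.2, 125.1]), 0.7, np.int64(1278)), (array([311.7, 116.3]), 0.2, np.int64(1262))]
top bowl [(array([309.1, 118.4]), 0.86, np.int64(1245))]
top funnel [(array([440.1, 151.2]), 0.64, np.int64(617))]
top glass_jar [(array([347.4, 123.2]), 0.7, np.int64(855)), (array([240.6, 157.8]), 0.42, np.int64(1504)), (array([446.5, 223.6]), 0.32, np.int64(94))]
1.3
```

```bash
python3 - <<'E'
import cv2,numpy as np
im=cv2.imread("pics/scene0.png");a=cv2.resize(im[130:350,370:540],None,fx=2.6,fy=2.6,interpolation=3)
cv2.imwrite("pics/lev.png",a)
b=cv2.resize(im[125:270,130:300],None,fx=4,fy=4,interpolation=3);cv2.imwrite("pics/tal.png",b)
E
```

```text
(no output)
```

View pics/lev.png

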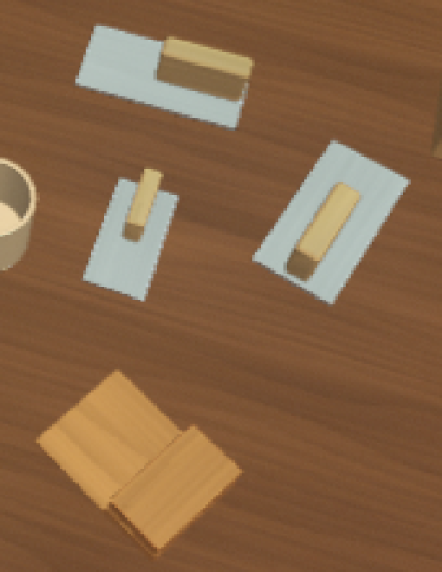

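View pics/tal.png

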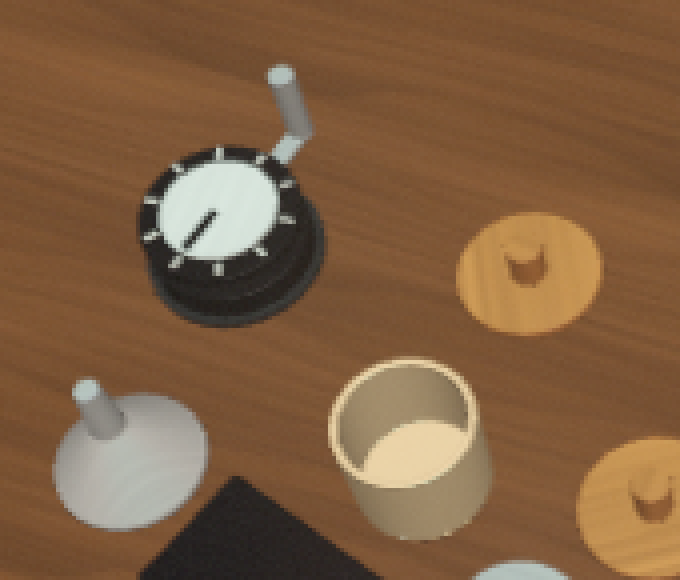

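```bash
cat >> h.py <<'E'
def overlay(n,items,crop,f,out):
    im=ctrl.snapshot(n)[:,:,::-1].copy();c0,r0,c1,r1=crop
    a=cv2.resize(im[r0:r1,c0:c1],None,fx=f,fy=f,interpolation=3)
    for k,x,y,yaw,z in items:
        for p in M[k]:
            q=proj(n,R.from_euler('z',yaw).apply(p)+[x,y,z]);h=cv2.convexHull(((q+.5-[c0,r0])*f).astype(np.float32)).astype(np.int32)
            cv2.polylines(a,[h],True,(0,255,0),1)
    cv2.imwrite(out,a)
E
python3 - <<'E'
from h import *
it=[("jar",.6201,-.1366,0,0),("jar",.4424,.1592,0,0),("lid",.5959,.0150,0,0),("lid",.4577,-.1303,0,0),("lid",.6235,.1692,0,0),("leveller",.3985,.3025,-.043,0),("dock",.6315,.3615,1.036,0),("tally",.4994,-.3361,0,0)]
overlay("scene",it,(130,120,480,350),2.2,"pics/ov1.png")
overlay("top",it,(200,90,480,270),2.8,"pics/ov2.png")
print(back("scene",(200.5,144),.1),back("top",(449.5,223),.1))
print("glass",back("scene",(260,277),.15),back("top",(347,114),.15))
print("tin",back("top",(398,124),.097),"bowl",back("top",(311,119),.055))
E
```

```text
[ 0.41192813 -0.31728938  0.1       ] [ 0.41413568 -0.31682698  0.1       ]
glass [0.73603558 0.00390261 0.15      ] [0.74896101 0.00329466 0.15      ]
tin [ 0.73529355 -0.1641542   0.097     ] bowl [0.76872009 0.12050234 0.055     ]
```

View pics/ov1.png

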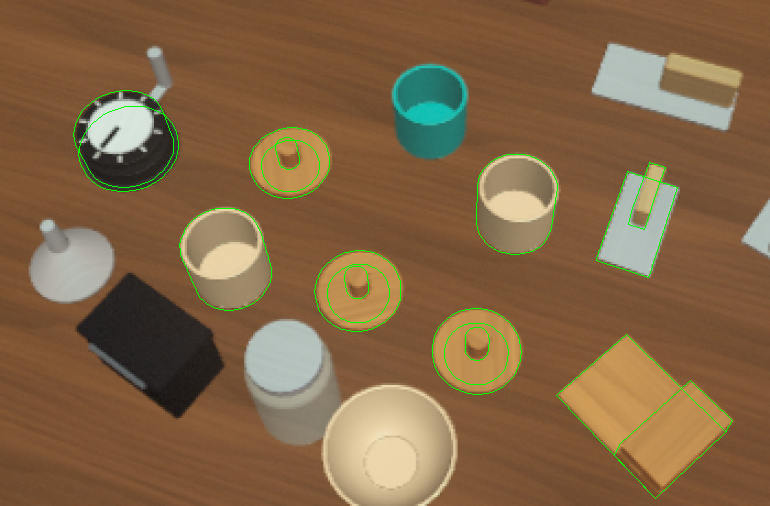

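View pics/ov2.png

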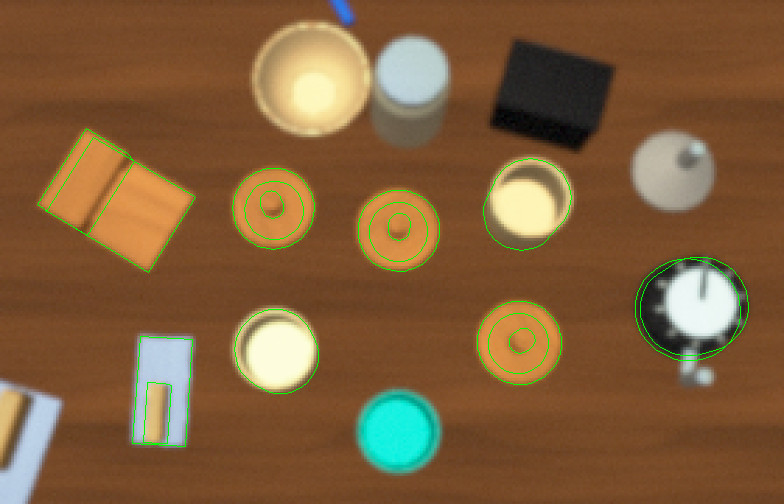

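```bash
cat >> h.py <<'E'
def down(xang): # tool down with tool x at angle xang in world
    x=np.array([np.cos(xang),np.sin(xang),0]);z=np.array([0,0,-1.]);y=np.cross(z,x)
    return R.from_matrix(np.stack([x,y,z],1))
def go(*tg):
    s=ctrl.read_state();T=R.from_quat(s["tool_rot"]);p=s["tcp_pos"]
    print("t %.2f tcp %s xang %.3f gap %.4f F %s"%(s["t"],np.round(p,4),np.arctan2(*T.as_matrix()[[1,0],0]),s["finger_gap"],np.round(s["ft_force"],1)))
    for x,y,z,a in tg:
        d=T.inv().apply(np.array([x,y,z])-p)*1000;r=(T.inv()*down(a)).as_rotvec();print(np.round(d,1),np.round(r,3))
E
python3 - <<'E'
from h import *
go((.4577,-.1303,.22,np.pi),(.4577,-.1303,.1,np.pi),(.4577,-.1303,.022,np.pi))
E
```

```text
t 1.40 tcp [0.1977 0.5929 0.2225] xang 2.820 gap 0.0872 F [ 0.2 -0.3 -0.4]
[-475.4 -603.8    2.6] [-0.    -0.    -0.322]
[-475.4 -603.8  122.6] [-0.    -0.    -0.322]
[-475.4 -603.8  200.6] [-0.    -0.    -0.322]
```

move_arm --motion '[[[-475, -604, 3, 0, 0, -0.322, 60], [-475, -604, 3, 0, 0, -0.322, 60], [-475, -604, 3, 0, 0, -0.322, 60], [-475, -604, 3, 0, 0, -0.322, 60], [-475, -604, 3, 0, 0, -0.322, 60], [-475, -604, 3, 0, 0, -0.322, 60], [-475, -604, 3, 0, 0, -0.322, 60], [-475, -604, 3, 0, 0, -0.322, 60]]]'

```text
t: 2.2
tcp_pos: [0.3331, 0.2147, 0.2213]
tool_rot: [-0.0, 1.0, 0.0, 0.001]
ft_force: [1.8, 0.1, 0.4]
finger_gap: 0.0526
```

```bash
python3 - <<'E'
from h import *
go((.4577,-.1303,.22,np.pi),(.4577,-.1303,.1,np.pi),(.4577,-.1303,.022,np.pi))
E
```

```text
t 2.20 tcp [0.3331 0.2147 0.2213] xang -3.141 gap 0.0526 F [1.8 0.1 0.4]
[-124.3 -345.1    1.4] [0.    0.001 0.001]
[-124.1 -345.2  121.4] [0.    0.001 0.001]
[-124.  -345.2  199.4] [0.    0.001 0.001]
```

move_arm --motion '[[[-124, -345, 1, 0, 0, 0, 60], [-124, -345, 1, 0, 0, 0, 60], [-124, -345, 1, 0, 0, 0, 60], [-124, -345, 1, 0, 0, 0, 60], [-124, -345, 1, 0, 0, 0, 60], [-124, -345, 1, 0, 0, 0, 60], [-124, -345, 1, 0, 0, 0, 60], [-124, -345, 1, 0, 0, 0, 60]]]'

```text
t: 3.0
tcp_pos: [0.4577, -0.1327, 0.2202]
tool_rot: [0.002, 1.0, -0.001, 0.0]
ft_force: [-0.1, 1.1, 0.1]
finger_gap: 0.0525
```

```bash
python3 - <<'E'
from h import *
ctrl.snapshot("scene");ctrl.snapshot("top")
match("jar","jar1"); match("lid","lid1",zc=.012)
go((.4577,-.1303,.22,np.pi),(.4577,-.1303,.1,np.pi),(.4577,-.1303,.022,np.pi))
E
```

```text
jar1 [362.4, 211.0] p0.93 ['scene', 'top'] xy 0.4424 0.1597 yaw 0.000 cost 0.126
jar1 [325.4, 170.6] p0.70 ['scene', 'top'] xy 0.3483 0.0163 yaw 0.000 cost 0.114
jar1 [234.1, 239.8] p0.69 ['scene', 'top'] xy 0.6194 -0.1372 yaw 0.000 cost 0.083
lid1 [292.5, 251.5] p0.72 ['scene', 'top'] xy 0.5968 0.0157 yaw 0.000 cost 0.078
lid1 [262.2, 194.3] p0.72 ['scene'] xy 0.4577 -0.1302 yaw 0.000 cost 0.061
lid1 [343.4, 280.2] p0.72 ['scene', 'top'] xy 0.6238 0.1694 yaw 0.000 cost 0.171
t 3.30 tcp [ 0.4565 -0.1271  0.2199] xang -3.140 gap 0.0519 F [-0.7  0.6 -0.2]
[-1.2 -3.2 -0.1] [ 0.001 -0.     0.002]
[ -1.2  -3.2 119.9] [ 0.001 -0.     0.002]
[ -1.2  -3.3 197.9] [ 0.001 -0.     0.002]
```

move_arm --motion '[[[-1, -3, 50, 0, 0, 0, 60], [-1, -3, 100, 0, 0, 0, 60], [-1, -3, 140, 0, 0, 0, 60], [-1, -3, 170, 0, 0, 0, 60], [-1, -3, 190, 0, 0, 0, 60], [-1, -3, 198, 0, 0, 0, 60], [-1, -3, 198, 0, 0, 0, 60], [-1, -3, 198, 0, 0, 0, 60]]]'

```text
t: 4.1
tcp_pos: [0.4588, -0.1314, 0.0232]
tool_rot: [-0.001, 1.0, -0.0, 0.001]
ft_force: [1.1, -0.4, 0.8]
finger_gap: 0.0521
```

move_arm --motion '[[[0, 0, 0, 0, 0, 0, 20], [0, 0, 0, 0, 0, 0, 10], [0, 0, 0, 0, 0, 0, 10], [0, 0, 0, 0, 0, 0, 0], [0, 0, 0, 0, 0, 0, 0], [0, 0, 0, 0, 0, 0, 0], [0, 0, 0, 0, 0, 0, 0], [0, 0, 0, 0, 0, 0, 0]]]' --newtons 25

```text
t: 4.9
tcp_pos: [0.4581, -0.1314, 0.0224]
tool_rot: [-0.0, 1.0, 0.0, 0.0]
ft_force: [-0.9, 2.1, 5.7]
finger_gap: 0.0254
```

```bash
python3 - <<'E'
from h import *
go((.4577,-.1303,.22,np.pi))
E
```

```text
t 4.90 tcp [ 0.4581 -0.1314  0.0224] xang -3.141 gap 0.0254 F [-0.9  2.1  5.7]
[   0.4    1.2 -197.6] [0. 0. 0.]
```

move_arm --motion '[[[0, 0, -40, 0, 0, 0, 0], [0, 0, -90, 0, 0, 0, 0], [0, 0, -140, 0, 0, 0, 0], [-40, -2, -160, 0, 0, 0, 0], [-90, -4, -160, 0, 0, 0, 0], [-140, -6, -160, 0, 0, 0, 0], [-162, -6, -160, 0, 0, 0, 0], [-162, -6, -160, 0, 0, 0, 0]]]'

```text
t: 5.7
tcp_pos: [0.6217, -0.1375, 0.1805]
tool_rot: [-0.001, 1.0, 0.0, -0.0]
ft_force: [-0.8, -0.5, -1.6]
finger_gap: 0.025
```

```bash
python3 - <<'E'
from h import *
go((.6197,-.1370,.18,np.pi),(.6197,-.1370,.094,np.pi))
s=ctrl.read_state();x,y,z=s["tcp_pos"]
overlay("scene",[("lid",x,y,0,z-.022),("jar",.6197,-.137,0,0)],(150,130,340,330),3,"pics/c1.png")
E
```

```text
t 5.70 tcp [ 0.6217 -0.1375  0.1805] xang -3.141 gap 0.0250 F [-0.8 -0.5 -1.6]
[2.  0.5 0.5] [ 0.    -0.001  0.001]
[ 2.   0.5 86.5] [ 0.    -0.001  0.001]
```

View pics/c1.png

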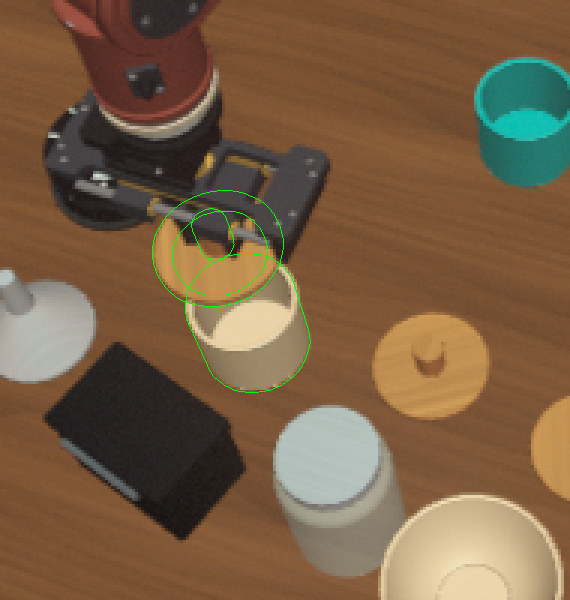

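move_arm --motion '[[[2, 0, 40, 0, 0, 0, 0], [2, 0, 65, 0, 0, 0, 0], [2, 0, 72, 0, 0, 0, 0], [2, 0, 76, 0, 0, 0, 0], [2, 0, 80, 0, 0, 0, 0], [2, 0, 83, 0, 0, 0, 0], [2, 0, 85, 0, 0, 0, 0], [2, 0, 85, 0, 0, 0, 0]]]'

```text
t: 6.55
tcp_pos: [0.6181, -0.1376, 0.0975]
tool_rot: [-0.0, 1.0, -0.0, 0.0]
ft_force: [-0.0, -0.2, -0.7]
finger_gap: 0.0252
```

move_arm --motion '[[[0, 0, 1, 0, 0, 0, 0], [0, 0, 2, 0, 0, 0, 0], [0, 0, 3, 0, 0, 0, 0], [0, 0, 3, 0, 0, 0, 0]]]'

```text
t: 6.95
tcp_pos: [0.6181, -0.1376, 0.0945]
tool_rot: [-0.0, 1.0, -0.0, 0.0]
ft_force: [-1.6, 0.3, 2.6]
finger_gap: 0.0255
```

```bash
python3 - <<'E'
from h import *
go((.6197,-.1370,.18,np.pi),(.6197,-.1370,.094,np.pi))
s=ctrl.read_state();x,y,z=s["tcp_pos"]
overlay("scene",[("lid",x,y,0,.072),("jar",.6197,-.137,0,0)],(150,130,340,330),3,"pics/c2.png")
E
```

```text
t 6.95 tcp [ 0.6181 -0.1376  0.0945] xang -3.141 gap 0.0255 F [-1.6  0.3  2.6]
[ -1.7   0.6 -85.5] [-0.  0.  0.]
[-1.6  0.6  0.5] [-0.  0.  0.]
```

View pics/c2.png

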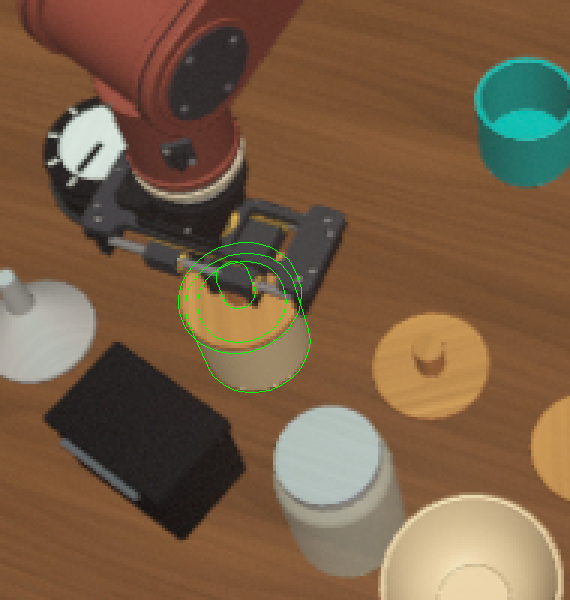

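Seated at the expected height, with light contact. Release and lift.

move_arm --motion '[[[0, 0, 1, 0, 0, 0, 0], [0, 0, 1, 0, 0, 0, 60], [0, 0, 1, 0, 0, 0, 60], [0, 0, 1, 0, 0, 0, 60], [0, 0, -20, 0, 0, 0, 60], [0, 0, -60, 0, 0, 0, 60], [0, 0, -110, 0, 0, 0, 60], [0, 0, -110, 0, 0, 0, 60]]]'

```text
t: 7.8
tcp_pos: [0.6223, -0.139, 0.2129]
tool_rot: [-0.0, 1.0, -0.002, 0.007]
ft_force: [1.1, -0.7, 0.6]
finger_gap: 0.0519
```

```bash
python3 - <<'E'
from h import *
go((.6238,.1694,.2,np.pi),(.6238,.1694,.022,np.pi))
E
```

```text
t 7.80 tcp [ 0.6223 -0.139   0.2129] xang -3.141 gap 0.0519 F [ 1.1 -0.7  0.6]
[ -1.4 308.5  11.4] [-0.005  0.013  0.   ]
[  0.9 309.3 189.4] [-0.005  0.013  0.   ]
```

move_arm --motion '[[[0, 50, 0, 0, 0.005, 0, 60], [0, 100, 0, 0, 0.005, 0, 60], [0, 150, 0, 0, 0.005, 0, 60], [0, 200, 0, 0, 0.005, 0, 60], [0, 250, 0, 0, 0.005, 0, 60], [0, 300, 0, 0, 0.005, 0, 60], [0, 308, 0, 0, 0.005, 0, 60], [0, 308, 0, 0, 0.005, 0, 60]]]'

```text
t: 8.6
tcp_pos: [0.6175, 0.1723, 0.2035]
tool_rot: [-0.002, 1.0, -0.0, -0.003]
ft_force: [-0.5, -0.0, 0.8]
finger_gap: 0.0522
```

```bash
python3 - <<'E'
from h import *
for n in CM: ctrl.snapshot(n)
match("jar","jar1"); match("lid","lid1",zc=.012)
go((.6238,.1694,.2,np.pi),(.6238,.1694,.022,np.pi))
overlay("scene",[("lid",.6197,-.137,0,.072),("jar",.6197,-.137,0,0),("lid",.6238,.1694,0,0),("jar",.4424,.1597,0,0)],(150,130,400,330),3,"pics/c3.png")
E
```

```text
jar1 [239.9, 248.8] p0.97 ['scene'] xy 0.6173 -0.1362 yaw 0.000 cost 2.207
jar1 [375.9, 206.6] p0.79 ['scene'] xy 0.4198 0.1584 yaw 0.000 cost 6.064
jar1 [320.8, 177.3] p0.55 ['scene'] xy 0.3590 -0.0039 yaw 0.000 cost 1.569
lid1 [233.6, 229.7] p0.95 ['scene'] xy 0.5856 -0.1660 yaw 0.000 cost 0.044
lid1 [293.5, 251.3] p0.94 ['scene', 'top'] xy 0.5970 0.0162 yaw 0.000 cost 0.109
lid1 [345.0, 278.3] p0.66 ['scene'] xy 0.6243 0.1700 yaw 0.000 cost 0.029
t 8.90 tcp [0.6181 0.1687 0.2039] xang 3.140 gap 0.0524 F [0.2 1.2 0.9]
[-5.7  0.7  3.9] [-0.    -0.005 -0.002]
[ -6.6   0.7 181.9] [-0.    -0.005 -0.002]
```

View pics/c3.png

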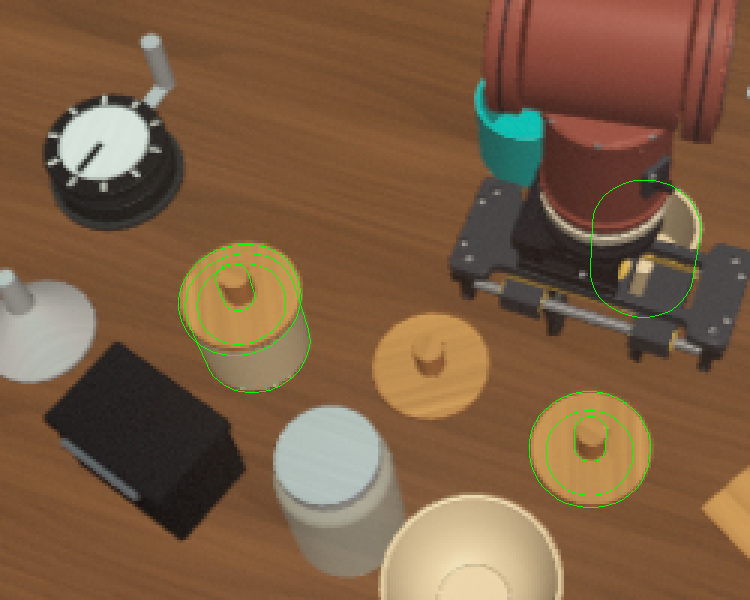

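move_arm --motion '[[[-3, 0, 50, 0, -0.005, 0, 60], [-6, 1, 100, 0, -0.005, 0, 60], [-6, 1, 135, 0, -0.005, 0, 60], [-6, 1, 160, 0, -0.005, 0, 60], [-6, 1, 175, 0, -0.005, 0, 60], [-6, 1, 182, 0, -0.005, 0, 60], [-6, 1, 182, 0, -0.005, 0, 60], [-6, 1, 182, 0, -0.005, 0, 60]]]'

```text
t: 9.75
tcp_pos: [0.6243, 0.1715, 0.0237]
tool_rot: [0.0, 1.0, 0.0, 0.001]
ft_force: [0.3, 0.7, -0.3]
finger_gap: 0.0523
```

```bash
python3 - <<'E'
from h import *
go((.6238,.1694,.022,np.pi))
E
```

```text
t 9.75 tcp [0.6243 0.1715 0.0237] xang 3.142 gap 0.0523 F [ 0.3  0.7 -0.3]
[ 0.5 -2.1  1.7] [ 0.     0.003 -0.   ]
```

move_arm --motion '[[[0, -1, 1, 0, 0, 0, 60], [0, -1, 1, 0, 0, 0, 20], [0, -1, 1, 0, 0, 0, 10], [0, -1, 1, 0, 0, 0, 0], [0, -1, 1, 0, 0, 0, 0], [0, -1, 1, 0, 0, 0, 0], [0, -1, 1, 0, 0, 0, 0], [0, -1, 1, 0, 0, 0, 0]]]' --newtons 25

```text
t: 10.55
tcp_pos: [0.6229, 0.1705, 0.0211]
tool_rot: [-0.0, 1.0, -0.0, 0.0]
ft_force: [-1.3, -1.1, 1.3]
finger_gap: 0.025
```

move_arm --motion '[[[0, 0, -40, 0, 0, 0, 0], [0, 0, -90, 0, 0, 0, 0], [0, 0, -140, 0, 0, 0, 0], [0, 0, -160, 0, 0, 0, 0], [0, 0, -160, 0, 0, 0, 0], [0, 0, -160, 0, 0, 0, 0]]]'

```text
t: 11.15
tcp_pos: [0.6224, 0.1705, 0.1799]
tool_rot: [-0.0, 1.0, -0.0, -0.001]
ft_force: [0.2, 0.5, -1.7]
finger_gap: 0.0252
```

```bash
python3 - <<'E'
from h import *
for n in CM: ctrl.snapshot(n)
r=match("jar","jar1")
go((.4424,.1597,.18,np.pi))
s=ctrl.read_state();x,y,z=s["tcp_pos"]
overlay("scene",[("lid",x,y,0,z-.022),("jar",.4424,.1597,0,0)],(240,130,440,330),3,"pics/c4.png")
overlay("top",[("lid",x,y,0,z-.022),("jar",.4424,.1597,0,0)],(240,130,440,330),3,"pics/c4t.png")
E
```

```text
jar1 [239.2, 248.4] p0.71 ['scene'] xy 0.6192 -0.1374 yaw 0.000 cost 2.318
jar1 [373.7, 208.9] p0.67 ['scene'] xy 0.3859 0.1896 yaw 0.000 cost 4.455
jar1 [322.4, 182.0] p0.57 ['scene', 'top'] xy 0.3487 0.0169 yaw 0.000 cost 3.183
t 11.35 tcp [0.6214 0.1702 0.1779] xang -3.141 gap 0.0255 F [-0.1  0.4 -0.9]
[179.  -10.5  -1.2] [-0.001 -0.005  0.   ]
```

View pics/c4.png

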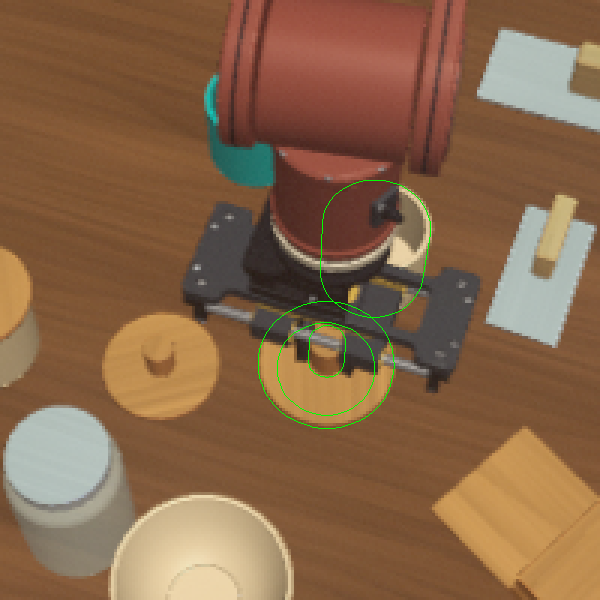

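View pics/c4t.png

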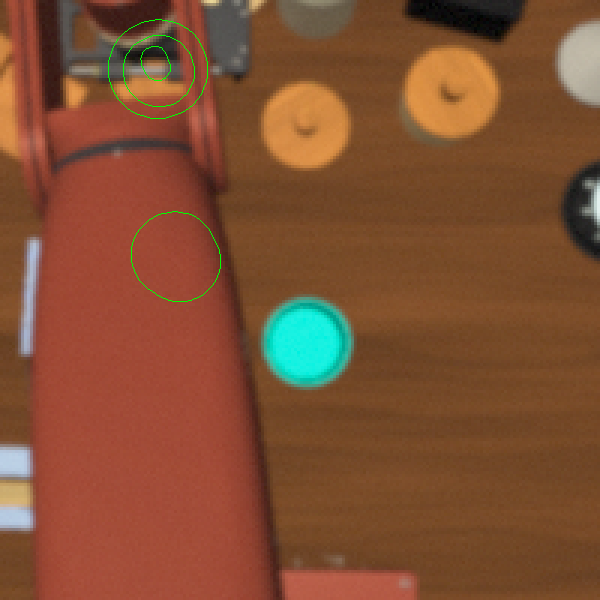

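move_arm --motion '[[[50, -3, -2, 0, 0, 0, 0], [100, -6, -2, 0, 0, 0, 0], [150, -9, -2, 0, 0, 0, 0], [179, -11, -2, 0, 0, 0, 0], [179, -11, -2, 0, 0, 0, 0], [179, -11, -2, 0, 0, 0, 0]]]'

```text
t: 12.05
tcp_pos: [0.4441, 0.1595, 0.1831]
tool_rot: [-0.0, 1.0, 0.0, 0.001]
ft_force: [1.0, 0.4, -1.2]
finger_gap: 0.025
```

```bash
python3 - <<'E'
from h import *
go((.442,.1597,.18,np.pi),(.442,.1597,.094,np.pi))
s=ctrl.read_state();x,y,z=s["tcp_pos"]
overlay("scene",[("lid",x,y,0,z-.022),("jar",.4424,.1597,0,0)],(240,130,440,330),3,"pics/c5.png")
E
```

```text
t 12.05 tcp [0.4441 0.1595 0.1831] xang -3.141 gap 0.0250 F [ 1.   0.4 -1.2]
[2.1 0.2 3.1] [0.    0.001 0.   ]
[ 2.2  0.1 89.1] [0.    0.001 0.   ]
```

View pics/c5.png

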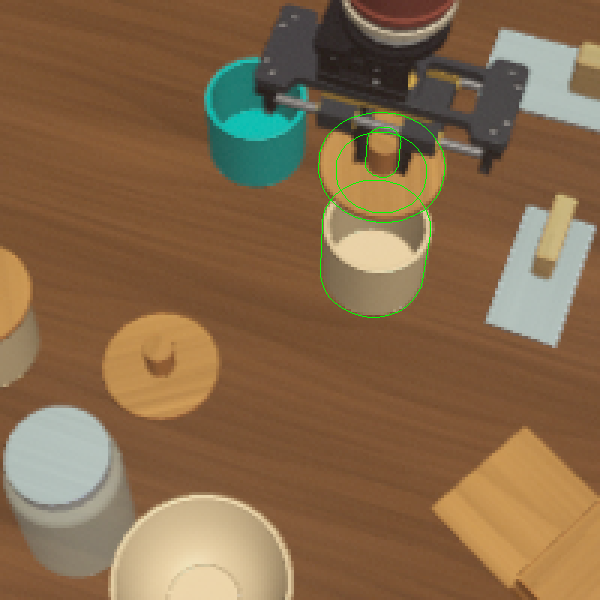

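Jar is where expected and the lid is held squarely above it; lowering.

move_arm --motion '[[[2, 0, 40, 0, 0, 0, 0], [2, 0, 65, 0, 0, 0, 0], [2, 0, 72, 0, 0, 0, 0], [2, 0, 77, 0, 0, 0, 0], [2, 0, 82, 0, 0, 0, 0], [2, 0, 85, 0, 0, 0, 0], [2, 0, 87, 0, 0, 0, 0], [2, 0, 87, 0, 0, 0, 0]]]'

```text
t: 12.9
tcp_pos: [0.4422, 0.1595, 0.0963]
tool_rot: [-0.0, 1.0, 0.0, 0.0]
ft_force: [0.5, -0.4, -1.7]
finger_gap: 0.0252
```

move_arm --motion '[[[0, 0, 1, 0, 0, 0, 0], [0, 0, 2, 0, 0, 0, 0], [0, 0, 2, 0, 0, 0, 0]]]'

```text
t: 13.2
tcp_pos: [0.4419, 0.1595, 0.094]
tool_rot: [-0.0, 1.0, 0.0, 0.0]
ft_force: [0.2, -0.5, -0.8]
finger_gap: 0.0252
```

move_arm --motion '[[[0, 0, 1, 0, 0, 0, 0], [0, 0, 2, 0, 0, 0, 0], [0, 0, 2, 0, 0, 0, 0]]]'

```text
t: 13.5
tcp_pos: [0.4421, 0.1595, 0.093]
tool_rot: [-0.0, 1.0, -0.0, 0.0]
ft_force: [-4.7, 0.0, 8.7]
finger_gap: 0.0254
```

Contact (8.7 N): seated. Release.

move_arm --motion '[[[0, 0, 0, 0, 0, 0, 60], [0, 0, 0, 0, 0, 0, 60], [0, 0, 0, 0, 0, 0, 60], [0, 0, -20, 0, 0, 0, 60], [0, 0, -60, 0, 0, 0, 60], [0, 0, -110, 0, 0, 0, 60], [50, -50, -120, 0, 0, 0, 60], [50, -50, -120, 0, 0, 0, 60]]]'

```text
t: 14.3
tcp_pos: [0.3917, 0.1085, 0.2139]
tool_rot: [-0.0, 1.0, -0.0, 0.001]
ft_force: [-0.1, 0.6, 0.1]
finger_gap: 0.0521
```

```bash
python3 - <<'E'
from h import *
overlay("scene",[("lid",.6197,-.137,0,.072),("jar",.6197,-.137,0,0),("lid",.443,.1595,0,.072),("jar",.4424,.1597,0,0)],(130,100,470,340),2.2,"pics/c6.png")
go((.4,-.1,.2,np.pi))
E
```

```text
t 14.35 tcp [0.39   0.1074 0.2132] xang -3.141 gap 0.0522 F [1.6 1.1 0. ]
[  -9.9 -207.3   13.5] [-0.002  0.001  0.   ]
```

View pics/c6.png

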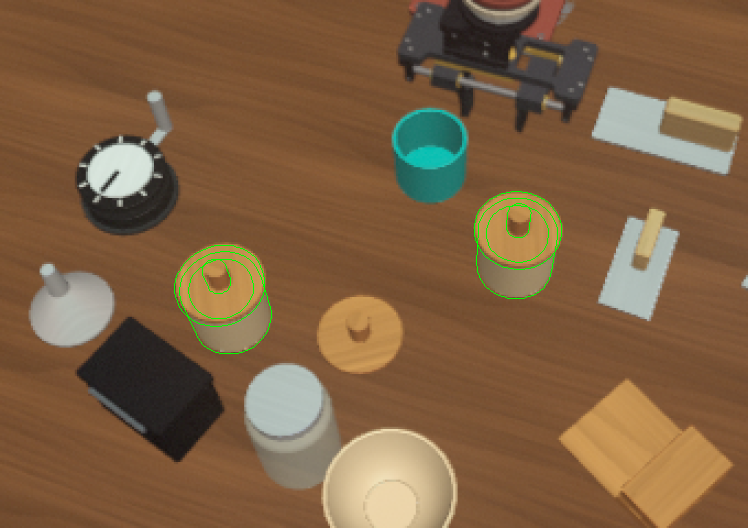

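```bash
python3 - <<'E'
from h import *
for n in CM:
    ctrl.snapshot(n)
    for o,z in(("dial_mark",.056),("lever_post",.07)):
        for d in ctrl.regions_of(n,o):
            m=d["mask"].astype(np.uint8);ys,xs=np.nonzero(m);c=(xs.min()+xs.max())/2,(ys.min()+ys.max())/2
            cen=(xs.mean(),ys.mean());print(n,o,round(d["p"],2),m.sum(),np.round(back(n,cen,z),4),xs.min(),xs.max(),ys.min(),ys.max())
    for d in ctrl.regions_of(n,"tally")[:1]:
        m=d["mask"].astype(np.uint8)*255;ys,xs=np.nonzero(m);print(xs.min(),xs.max(),ys.min(),ys.max())
im=ctrl.snapshot("scene")[:,:,::-1];cv2.imwrite("pics/t1.png",cv2.resize(im[125:220,150:230],None,fx=6,fy=6,interpolation=2))
im=ctrl.snapshot("top")[:,:,::-1];cv2.imwrite("pics/t2.png",cv2.resize(im[170:240,415:480],None,fx=8,fy=8,interpolation=2))
E
```

```text
scene dial_mark 0.73 564 [ 0.5016 -0.3347  0.056 ] 169 198 165 189
scene lever_post 0.61 113 [ 0.4204 -0.3155  0.07  ] 198 207 143 163
scene lever_post 0.31 488 [ 0.6599 -0.1007  0.07  ] 217 252 234 260
164 210 142 206
top dial_mark 0.9 478 [ 0.4995 -0.3368  0.056 ] 438 462 186 209
top dial_mark 0.54 678 [0.5855 0.0167 0.056 ] 328 356 158 187
top dial_mark 0.54 1211 [ 0.7497 -0.1685  0.056 ] 376 418 105 143
top lever_post 0.48 1269 [ 0.7446 -0.1649  0.07  ] 375 419 105 144
428 466 182 227
```

View pics/t1.png

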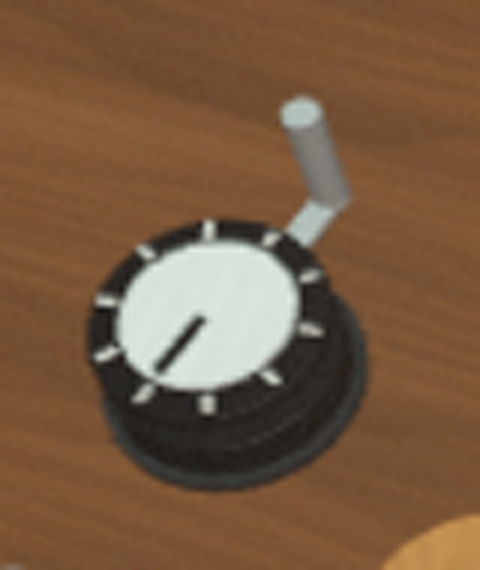

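View pics/t2.png

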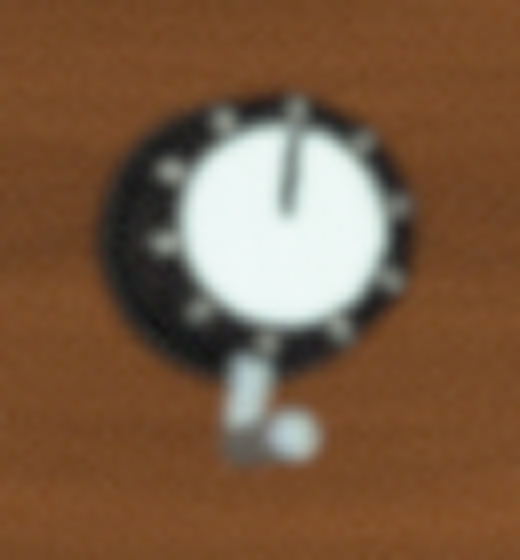

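```bash
cat >> h.py <<'E'
C=np.array([.5005,-.3357]);F0=2.967
def lev(d,s,z=.06):
    f=F0+d;er=np.array([np.cos(f),np.sin(f)]);et=np.array([-er[1],er[0]])
    p=C+.09*er-s*et;a=f-np.pi/2;return (p[0],p[1],z,a)
E
python3 - <<'E'
from h import *
print(lev(0,.05),lev(1.05,.0185))
go(lev(0,.06,.2),lev(0,.045,.06))
E
```

```text
(np.float64(0.4205535857593038), np.float64(-0.27082650117301355), 0.06, 1.3962036732051035) (np.float64(0.4286340424920218), np.float64(-0.39294975241397534), 0.06, 2.446203673205104)
t 14.85 tcp [0.392  0.1097 0.2116] xang -3.141 gap 0.0523 F [ 0.2 -0.1 -0.5]
[ -30.1 -370.7   11.6] [-1.000e-03 -1.000e-03  1.746e+00]
[ -27.6 -385.5  151.6] [-1.000e-03 -1.000e-03  1.746e+00]
```

move_arm --motion '[[[-30, -371, 5, 0, 0, 1.746, 0], [-30, -371, 5, 0, 0, 1.746, 0], [-30, -371, 5, 0, 0, 1.746, 0], [-30, -371, 5, 0, 0, 1.746, 0], [-30, -371, 5, 0, 0, 1.746, 0], [-30, -371, 5, 0, 0, 1.746, 0], [-30, -371, 5, 0, 0, 1.746, 0], [-30, -371, 5, 0, 0, 1.746, 0]]]' --newtons 20

```text
t: 15.65
tcp_pos: [0.4218, -0.2655, 0.2066]
tool_rot: [0.568, 0.823, -0.0, 0.0]
ft_force: [0.4, 0.7, -0.7]
finger_gap: 0.0021
```

```bash
python3 - <<'E'
from h import *
go(lev(0,.05,.2))
E
```

```text
t 15.65 tcp [ 0.4218 -0.2655  0.2066] xang 1.933 gap 0.0021 F [ 0.4  0.7 -0.7]
[-4.6 -3.1  6.6] [-0.     0.001  0.537]
```

move_arm --motion '[[[2, 0, 2, 0, 0, 0.15, 0], [2, 0, 4, 0, 0, 0.3, 0], [2, 0, 6, 0, 0, 0.45, 0], [2, 0, 6, 0, 0, 0.537, 0], [2, 0, 6, 0, 0, 0.537, 0], [2, 0, 6, 0, 0, 0.537, 0]]]'

```text
t: 16.25
tcp_pos: [0.4214, -0.2596, 0.2007]
tool_rot: [0.762, 0.647, -0.0, -0.0]
ft_force: [0.0, -0.2, -0.5]
finger_gap: 0.0003
```

```bash
python3 - <<'E'
from h import *
go(lev(0,.05,.06))
E
```

```text
t 16.25 tcp [ 0.4214 -0.2596  0.2007] xang 1.408 gap 0.0003 F [ 0.  -0.2 -0.5]
[-11.2   1.1 140.7] [-0.    -0.     0.011]
```

move_arm --motion '[[[-5, 1, 45, 0, 0, 0.011, 0], [-10, 1, 90, 0, 0, 0.011, 0], [-11, 1, 125, 0, 0, 0.011, 0], [-11, 1, 141, 0, 0, 0.011, 0], [-11, 1, 141, 0, 0, 0.011, 0], [-11, 1, 141, 0, 0, 0.011, 0]]]'

```text
t: 16.85
tcp_pos: [0.4207, -0.2709, 0.0604]
tool_rot: [0.766, 0.642, 0.0, 0.0]
ft_force: [-0.7, 0.4, 0.5]
finger_gap: 0.0001
```

```bash
python3 - <<'E'
from h import *
go(lev(0,.03),lev(0,.0185),*[lev(.125*i,.0185) for i in range(1,9)])
im=ctrl.snapshot("scene")[:,:,::-1];cv2.imwrite("pics/t3.png",cv2.resize(im[105:220,150:260],None,fx=5,fy=5,interpolation=2))
E
```

```text
t 16.85 tcp [ 0.4207 -0.2709  0.0604] xang 1.395 gap 0.0001 F [-0.7  0.4  0.5]
[-20.   -0.2   0.4] [ 0.     0.    -0.001]
[-31.5  -0.2   0.4] [ 0.     0.    -0.001]
[-42.9  -1.7   0.4] [ 0.     0.    -0.126]
[-54.3  -1.9   0.4] [ 0.     0.    -0.251]
[-65.8  -0.6   0.4] [ 0.     0.    -0.376]
[-76.9   2.    0.4] [ 0.     0.    -0.501]
[-87.7   6.1   0.4] [ 0.     0.    -0.626]
[-97.8  11.5   0.4] [ 0.     0.    -0.751]
[-107.2   18.     0.4] [ 0.     0.    -0.876]
[-115.7   25.7    0.4] [ 0.     0.    -1.001]
```

View pics/t3.png

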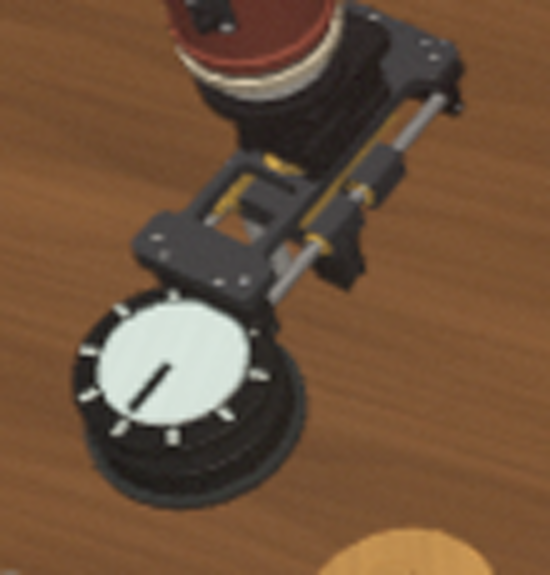

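move_arm --motion '[[[-20, 0, 0, 0, 0, 0, 0], [-32, 0, 0, 0, 0, 0, 0], [-43, -2, 0, 0, 0, -0.126, 0], [-54, -2, 0, 0, 0, -0.251, 0], [-66, -1, 0, 0, 0, -0.376, 0], [-77, 2, 0, 0, 0, -0.501, 0], [-88, 6, 0, 0, 0, -0.626, 0], [-98, 11, 0, 0, 0, -0.751, 0]]]'

```text
t: 17.7
tcp_pos: [0.4145, -0.3694, 0.0612]
tool_rot: [0.476, 0.88, 0.001, 0.0]
ft_force: [0.3, 4.0, 1.4]
finger_gap: 0.0005
```

```bash
python3 - <<'E'
from h import *
go(*[lev(d,.0185) for d in(.85,.95,1.05,1.1)])
im=ctrl.snapshot("scene")[:,:,::-1];cv2.imwrite("pics/t4.png",cv2.resize(im[105:220,130:240],None,fx=5,fy=5,interpolation=2))
E
```

```text
t 17.70 tcp [ 0.4145 -0.3694  0.0612] xang 2.150 gap 0.0005 F [0.3 4.  1.4]
[-9.1 -0.9  1.2] [ 0.001  0.    -0.097]
[-18.3  -1.4   1.2] [ 0.001  0.    -0.197]
[-27.5  -1.    1.2] [ 0.001  0.    -0.297]
[-32.   -0.5   1.2] [ 0.001  0.    -0.347]
```

View pics/t4.png

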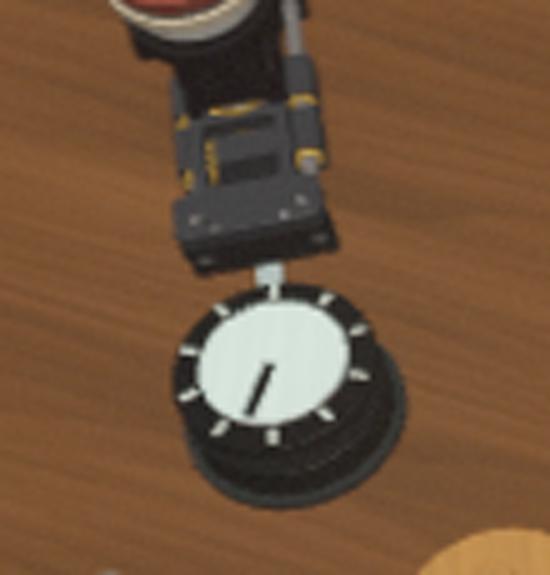

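move_arm --motion '[[[-5, 0, 0, 0, 0, -0.05, 0], [-9, -1, 0, 0, 0, -0.097, 0], [-14, -1, 0, 0, 0, -0.147, 0], [-18, -1, 0, 0, 0, -0.197, 0], [-23, -1, 0, 0, 0, -0.247, 0], [-27, -1, 0, 0, 0, -0.297, 0], [-27, -1, 0, 0, 0, -0.297, 0]]]'

```text
t: 18.45
tcp_pos: [0.4277, -0.3923, 0.0606]
tool_rot: [0.344, 0.939, 0.0, -0.0]
ft_force: [-2.8, 2.5, 2.6]
finger_gap: 0.0003
```

move_arm --motion '[[[-1, 0, 0, 0, 0, 0, 0], [-2, 0, 0, 0, 0, 0, 0], [-2, 0, 0, 0, 0, 0, 0]]]'

```text
t: 18.75
tcp_pos: [0.4294, -0.3938, 0.0604]
tool_rot: [0.343, 0.939, -0.0, 0.0]
ft_force: [-3.4, 1.6, 3.3]
finger_gap: 0.0003
```

```bash
python3 - <<'E'
from h import *
go(*[lev(d,.0185) for d in(1.05,1.1)])
im=ctrl.snapshot("scene")[:,:,::-1];cv2.imwrite("pics/t5.png",cv2.resize(im[105:220,130:240],None,fx=5,fy=5,interpolation=2))
E
```

```text
t 18.75 tcp [ 0.4294 -0.3938  0.0604] xang 2.441 gap 0.0003 F [-3.4  1.6  3.3]
[1.1 0.2 0.4] [-0.     0.    -0.005]
[-3.4 -0.6  0.4] [-0.     0.    -0.055]
```

View pics/t5.png

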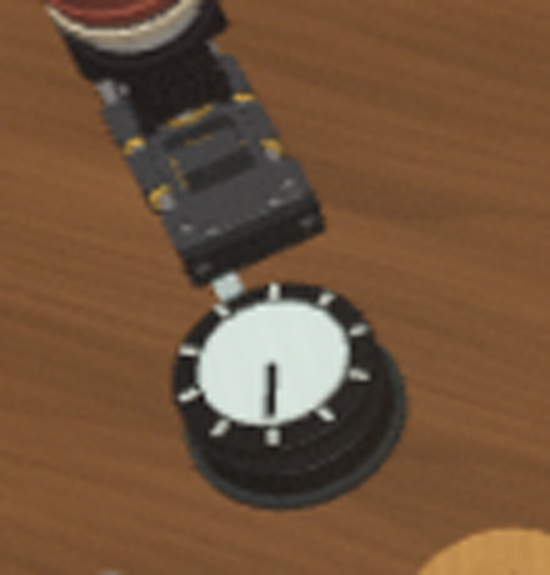

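move_arm --motion '[[[-1, 0, 0, 0, 0, -0.015, 0], [-2, 0, 0, 0, 0, -0.03, 0], [-2, 0, 0, 0, 0, -0.03, 0]]]'

```text
t: 19.1
tcp_pos: [0.4299, -0.3946, 0.06]
tool_rot: [0.328, 0.945, 0.0, -0.001]
ft_force: [-7.6, 3.5, 7.0]
finger_gap: 0.0003
```

move_arm --motion '[[[-1, 0, 0, 0, 0, -0.01, 0], [-2, 0, 0, 0, 0, -0.02, 0], [-2, 0, 0, 0, 0, -0.02, 0]]]'

```text
t: 19.4
tcp_pos: [0.4302, -0.3951, 0.0599]
tool_rot: [0.319, 0.948, 0.001, -0.003]
ft_force: [-13.1, 6.1, 11.8]
finger_gap: 0.0008
```

```bash
python3 - <<'E'
from h import *
go(*[lev(d,s) for d,s in((1.05,.03),(.9,.03),(.75,.03),(.6,.03),(.45,.03),(.3,.03),(.15,.03),(0,.04))])
E
```

```text
t 19.40 tcp [ 0.4302 -0.3951  0.0599] xang 2.493 gap 0.0008 F [-13.1   6.1  11.8]
[14.   1.3  0. ] [-0.001 -0.006  0.046]
[26.9  7.4  0.1] [-0.001 -0.006  0.196]
[38.7 15.4  0.2] [-0.002 -0.006  0.346]
[49.1 25.   0.2] [-0.002 -0.005  0.496]
[58.1 36.1  0.3] [-0.002 -0.005  0.646]
[65.2 48.4  0.3] [-0.003 -0.005  0.796]
[70.5 61.6  0.3] [-0.003 -0.005  0.946]
[78.2 84.3  0.3] [-0.004 -0.005  1.096]
```

move_arm --motion '[[[18, 1, 0, 0, 0, 0.046, 0], [31, 7, 0, 0, 0, 0.19, 0], [43, 15, 0, 0, 0, 0.34, 0], [53, 25, 0, 0, 0, 0.49, 0], [62, 36, 0, 0, 0, 0.64, 0], [69, 48, 0, 0, 0, 0.79, 0], [75, 62, 0, 0, 0, 0.94, 0], [82, 84, 0, 0, 0, 1.09, 0]]]'

```text
t: 20.2
tcp_pos: [0.4188, -0.2802, 0.0602]
tool_rot: [0.767, 0.642, 0.0, 0.001]
ft_force: [0.3, 0.6, 0.6]
finger_gap: 0.0006
```

move_arm --motion '[[[20, 0, 0, 0, 0, 0, 0], [20, 0, 0, 0, 0, 0, 0], [20, 0, 0, 0, 0, 0, 0], [20, 0, 0, 0, 0, 0, 0]]]'

```text
t: 20.6
tcp_pos: [0.4218, -0.261, 0.0602]
tool_rot: [0.764, 0.645, 0.0, 0.001]
ft_force: [0.1, 0.4, -0.8]
finger_gap: 0.0006
```

```bash
python3 - <<'E'
from h import *
go(lev(0,.05),lev(0,.03),lev(0,.0185),*[lev(.125*i,.0185) for i in range(1,9)])
im=ctrl.snapshot("scene")[:,:,::-1];a=cv2.resize(im[105:220,150:260],None,fx=4,fy=4,interpolation=2)
im=ctrl.snapshot("top")[:,:,::-1];b=cv2.resize(im[165:240,415:490],(460,460),interpolation=2);cv2.imwrite("pics/t6.png",np.hstack([a[:460],b])[:,:800])
E
```

```text
t 20.60 tcp [ 0.4218 -0.261   0.0602] xang 1.402 gap 0.0006 F [ 0.1  0.4 -0.8]
[-9.9  0.4  0.2] [0.001 0.001 0.006]
[-29.9   0.3   0.3] [0.001 0.001 0.006]
[-41.4   0.3   0.3] [0.001 0.001 0.006]
[-52.8  -1.4   0.3] [ 0.001  0.001 -0.119]
[-64.3  -1.6   0.3] [ 0.001  0.001 -0.244]
[-75.7  -0.5   0.3] [ 0.001  0.001 -0.369]
[-86.9   2.2   0.3] [ 0.001  0.001 -0.494]
[-97.6   6.1   0.3] [ 0.001  0.001 -0.619]
[-107.8   11.4    0.3] [ 0.001  0.001 -0.744]
[-117.3   17.9    0.4] [ 0.001  0.001 -0.869]
[-125.8   25.6    0.4] [ 0.001  0.001 -0.994]
```

View pics/t6.png

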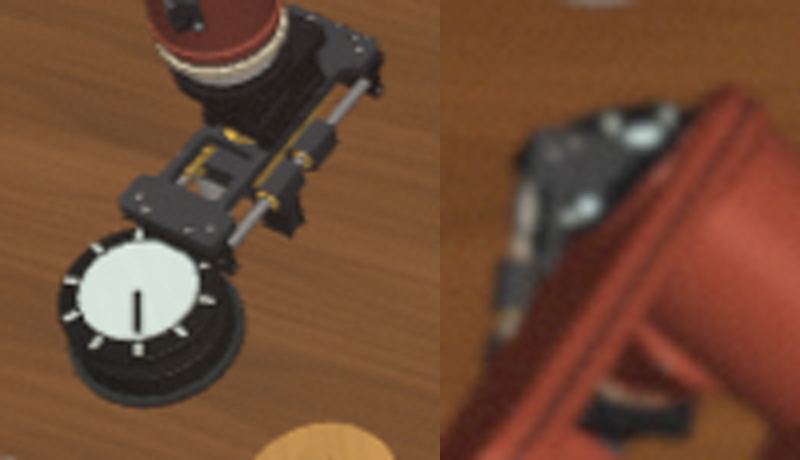

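move_arm --motion '[[[0, 0, 0, 0, 0, 0, 0], [-15, 0, 0, 0, 0, 0, 0], [-41, 0, 0, 0, 0, 0, 0], [-53, -1, 0, 0, 0, -0.119, 0], [-64, -2, 0, 0, 0, -0.244, 0], [-76, 0, 0, 0, 0, -0.369, 0], [-87, 2, 0, 0, 0, -0.494, 0], [-98, 6, 0, 0, 0, -0.619, 0]]]'

```text
t: 21.5
tcp_pos: [0.4104, -0.3583, 0.0598]
tool_rot: [0.53, 0.848, 0.001, -0.0]
ft_force: [2.3, 6.0, 2.0]
finger_gap: 0.0005
```

```bash
python3 - <<'E'
from h import *
go(*[lev(d,.0185) for d in(.75,.85,.95,1.05,1.08)])
E
```

```text
t 21.50 tcp [ 0.4104 -0.3583  0.0598] xang 2.025 gap 0.0005 F [2.3 6.  2. ]
[-11.7  -0.7  -0.2] [ 0.001 -0.001 -0.121]
[-20.9  -1.   -0.2] [ 0.001 -0.001 -0.221]
[-30.1  -0.4  -0.2] [ 0.001 -0.001 -0.321]
[-39.1   1.1  -0.2] [ 0.001 -0.001 -0.421]
[-41.8   1.8  -0.2] [ 0.001 -0.001 -0.451]
```

move_arm --motion '[[[-6, 0, 0, 0, 0, -0.06, 0], [-12, -1, 0, 0, 0, -0.121, 0], [-21, -1, 0, 0, 0, -0.221, 0], [-30, 0, 0, 0, 0, -0.321, 0], [-35, 0, 0, 0, 0, -0.37, 0], [-39, 1, 0, 0, 0, -0.421, 0], [-41, 1, 0, 0, 0, -0.44, 0], [-41, 1, 0, 0, 0, -0.44, 0]]]'

```text
t: 22.3
tcp_pos: [0.4288, -0.3941, 0.0595]
tool_rot: [0.334, 0.942, 0.0, -0.001]
ft_force: [-1.9, 4.1, 0.9]
finger_gap: 0.0002
```

move_arm --motion '[[[-1, 0, 0, 0, 0, -0.01, 0], [-2, 0, 0, 0, 0, -0.02, 0], [-2, 0, 0, 0, 0, -0.02, 0]]]'

```text
t: 22.6
tcp_pos: [0.4295, -0.395, 0.0595]
tool_rot: [0.324, 0.946, 0.0, -0.002]
ft_force: [-6.8, 3.1, 3.0]
finger_gap: 0.0005
```

move_arm --motion '[[[-1, 0, 0, 0, 0, 0, 0], [-2, 0, 0, 0, 0, 0, 0], [-2, 0, 0, 0, 0, 0, 0]]]'

```text
t: 22.9
tcp_pos: [0.4299, -0.3953, 0.0594]
tool_rot: [0.324, 0.946, 0.001, -0.003]
ft_force: [-11.7, 7.1, 7.4]
finger_gap: 0.0003
```

```bash
python3 - <<'E'
from h import *
go(*[lev(d,s) for d,s in((1.05,.03),(.9,.03),(.75,.03),(.6,.03),(.45,.03),(.3,.03),(.15,.03),(0,.04))])
im=ctrl.snapshot("scene")[:,:,::-1];cv2.imwrite("pics/t7.png",cv2.resize(im[105:220,130:240],None,fx=5,fy=5,interpolation=2))
E
```

```text
t 22.90 tcp [ 0.4299 -0.3953  0.0594] xang 2.481 gap 0.0003 F [-11.7   7.1   7.4]
[13.9  1.5 -0.5] [-0.001 -0.007  0.035]
[26.8  7.5 -0.4] [-0.001 -0.006  0.185]
[38.7 15.3 -0.3] [-0.002 -0.006  0.335]
[49.3 24.8 -0.3] [-0.002 -0.006  0.485]
[58.4 35.7 -0.2] [-0.003 -0.006  0.635]
[65.7 47.9 -0.2] [-0.003 -0.006  0.785]
[71.1 61.1 -0.2] [-0.004 -0.006  0.935]
[79.1 83.8 -0.1] [-0.004 -0.005  1.085]
```

View pics/t7.png

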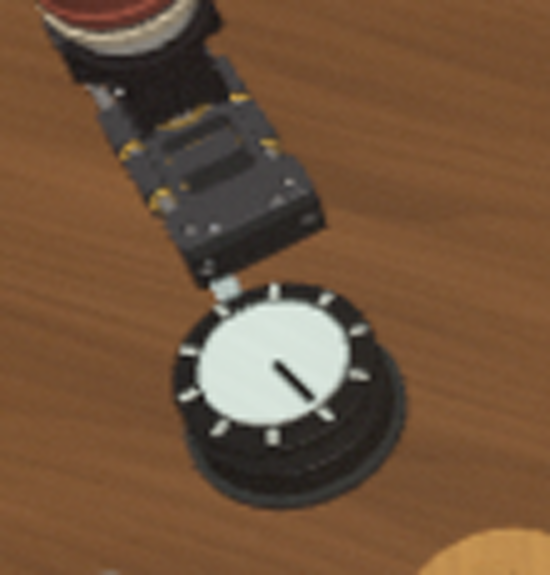

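The dial now points at the second tick, which makes two steps. Retreating.

move_arm --motion '[[[18, 1, 0, 0, 0, 0.046, 0], [31, 7, 0, 0, 0, 0.19, 0], [43, 15, 0, 0, 0, 0.34, 0], [53, 25, 0, 0, 0, 0.49, 0], [62, 36, 0, 0, 0, 0.64, 0], [69, 48, 0, 0, 0, 0.79, 0], [75, 62, 0, 0, 0, 0.94, 0], [90, 84, 0, 0, 0, 1.08, 0]]]'

```text
t: 23.75
tcp_pos: [0.4143, -0.2765, 0.0608]
tool_rot: [0.767, 0.642, 0.0, 0.002]
ft_force: [0.5, 0.5, -0.2]
finger_gap: 0.0006
```

move_arm --motion '[[[30, 0, 0, 0, 0, 0, 60], [30, 0, -30, 0, 0, 0, 60], [30, 0, -80, 0, 0, 0, 60], [30, 0, -130, 0, 0, 0, 60], [80, 0, -150, 0, 0, 0, 60], [130, 0, -150, 0, 0, 0, 60], [130, 0, -150, 0, 0, 0, 60]]]'

```text
t: 24.45
tcp_pos: [0.437, -0.1437, 0.2119]
tool_rot: [0.763, 0.646, 0.002, 0.002]
ft_force: [-1.0, -0.1, -0.0]
finger_gap: 0.0474
```

```bash
python3 - <<'E'
from h import *
for n in CM: ctrl.snapshot(n)
match("leveller","leveller",zc=.01,yaws=[-.05],pmin=.4)
match("dock","dock",zc=.015,yaws=[1.0])
go((.3985-.028,.3025,.2,-np.pi+np.pi*2-.043))
im=ctrl.snapshot("scene")[:,:,::-1];cv2.imwrite("pics/s2.png",im)
E
```

```text
leveller [420.4, 221.5] p0.91 ['scene', 'top'] xy 0.3986 0.3026 yaw -0.039 cost 0.100
leveller [434.3, 161.3] p0.88 ['scene', 'top'] xy 0.1905 0.3073 yaw 1.452 cost 0.867
leveller [498.1, 215.1] p0.82 ['scene', 'top'] xy 0.3319 0.4905 yaw -0.476 cost 0.898
dock [419.7, 308.0] p0.56 ['scene', 'top'] xy 0.6315 0.3610 yaw 1.042 cost 0.070
dock [290.9, 250.3] p0.31 ['scene'] xy 0.5744 -0.0053 yaw 0.612 cost 1.015
t 24.75 tcp [ 0.435  -0.148   0.2096] xang 1.399 gap 0.0522 F [-0.3  0.3  0. ]
[ 432.9 -140.4    9.5] [-1.000e-03 -0.000e+00 -1.699e+00]
```

View pics/s2.png

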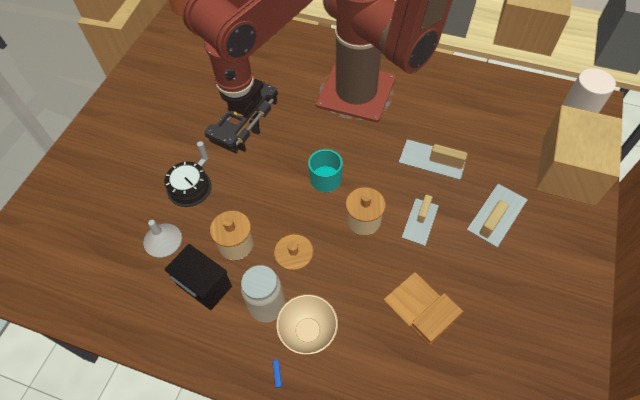

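```bash
cat >> h.py <<'E'
def atx(x,y,yaw,off=-.035,z=.2): return (x+off*np.cos(yaw),y+off*np.sin(yaw),z,yaw)
E
python3 - <<'E'
from h import *
go(atx(.3986,.3026,-.041))
E
```

```text
t 24.80 tcp [ 0.4349 -0.148   0.2096] xang 1.399 gap 0.0518 F [-0.4  0.1  0.2]
[ 433.2 -147.5    9.5] [-0.00e+00  1.00e-03  1.44e+00]
```

move_arm --motion '[[[433, -147, 5, 0, 0, 1.44, 60], [433, -147, 5, 0, 0, 1.44, 60], [433, -147, 5, 0, 0, 1.44, 60], [433, -147, 5, 0, 0, 1.44, 60], [433, -147, 5, 0, 0, 1.44, 60], [433, -147, 5, 0, 0, 1.44, 60], [433, -147, 5, 0, 0, 1.44, 60], [433, -147, 5, 0, 0, 1.44, 60]]]'

```text
t: 25.6
tcp_pos: [0.3847, 0.1842, 0.2063]
tool_rot: [0.981, 0.195, 0.0, 0.0]
ft_force: [1.1, -0.4, 0.1]
finger_gap: 0.0522
```

```bash
python3 - <<'E'
from h import *
go(atx(.3986,.3026,-.041))
E
```

```text
t 25.60 tcp [0.3847 0.1842 0.2063] xang 0.392 gap 0.0522 F [ 1.1 -0.4  0.1]
[  26.2 -118.8    6.2] [ 0.    -0.     0.433]
```

move_arm --motion '[[[26, -119, 4, 0, 0, 0.433, 60], [26, -119, 4, 0, 0, 0.433, 60], [26, -119, 4, 0, 0, 0.433, 60], [26, -119, 4, 0, 0, 0.433, 60], [26, -119, 4, 0, 0, 0.433, 60], [26, -119, 4, 0, 0, 0.433, 60]]]'

```text
t: 26.2
tcp_pos: [0.3628, 0.3025, 0.202]
tool_rot: [1.0, -0.017, -0.0, 0.0]
ft_force: [-0.0, -0.4, 0.7]
finger_gap: 0.0518
```

```bash
python3 - <<'E'
from h import *
go(atx(.3986,.3026,-.041,z=.012))
im=ctrl.snapshot("scene")[:,:,::-1];cv2.imwrite("pics/l1.png",cv2.resize(im[100:260,320:500],None,fx=4,fy=4,interpolation=2)[:600])
E
```

```text
t 26.20 tcp [0.3628 0.3025 0.202 ] xang -0.034 gap 0.0518 F [-0.  -0.4  0.7]
[  0.9  -1.7 190. ] [0.001 0.001 0.007]
```

View pics/l1.png

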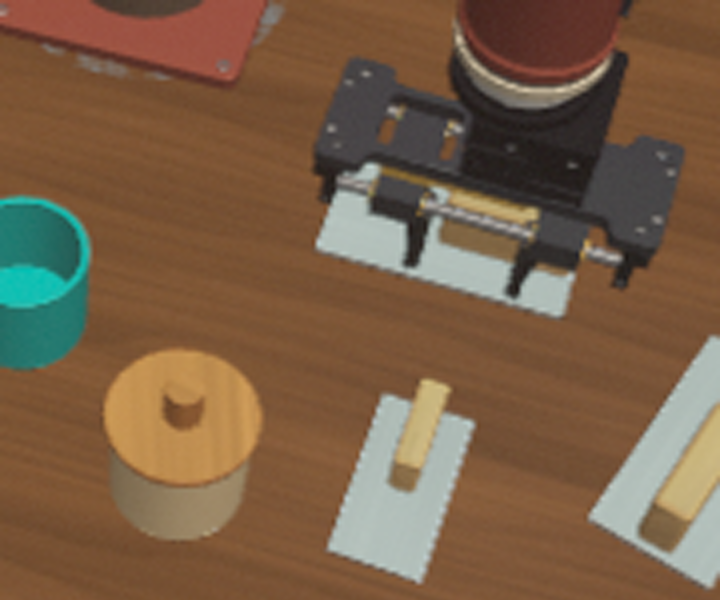

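move_arm --motion '[[[1, -2, 50, 0, 0, 0.007, 60], [1, -2, 100, 0, 0, 0.007, 60], [1, -2, 140, 0, 0, 0.007, 60], [1, -2, 170, 0, 0, 0.007, 60], [1, -2, 183, 0, 0, 0.007, 60], [1, -2, 189, 0, 0, 0.007, 60], [1, -2, 189, 0, 0, 0.007, 60], [1, -2, 189, 0, 0, 0.007, 60]]]'

```text
t: 27.05
tcp_pos: [0.365, 0.3059, 0.0151]
tool_rot: [1.0, -0.021, 0.001, -0.001]
ft_force: [1.2, -0.5, -0.0]
finger_gap: 0.0526
```

move_arm --motion '[[[0, 0, 0, 0, 0, 0, 30], [0, 0, 0, 0, 0, 0, 15], [0, 0, 0, 0, 0, 0, 5], [0, 0, 0, 0, 0, 0, 0], [0, 0, 0, 0, 0, 0, 0], [0, 0, 0, 0, 0, 0, 0], [0, 0, 0, 0, 0, 0, 0]]]' --newtons 40

```text
t: 27.75
tcp_pos: [0.3635, 0.3052, 0.0135]
tool_rot: [1.0, -0.021, -0.0, 0.0]
ft_force: [-1.5, -1.3, 2.9]
finger_gap: 0.0196
```

```bash
python3 - <<'E'
from h import *
for n in CM: ctrl.snapshot(n)
match("leveller","leveller",zc=.01,yaws=[-.05],pmin=.4)
go(atx(.3986,.3026,-.041,z=.012))
E
```

```text
leveller [414.6, 155.5] p0.94 ['scene', 'top'] xy 0.1961 0.2293 yaw 0.099 cost 2.629
leveller [417.4, 221.6] p0.67 ['scene', 'top'] xy 0.4063 0.3022 yaw -0.041 cost 1.471
t 27.95 tcp [0.3635 0.3052 0.0135] xang -0.041 gap 0.0202 F [-1.1 -1.2  3.9]
[0.2 1.2 1.5] [ 0.  0. -0.]
```

```bash
python3 - <<'E'
from h import *
D=(.6315,.3612,1.04)
go(atx(*D,off=-.093,z=.15),atx(*D,off=-.093,z=.0215))
E
```

```text
t 27.95 tcp [0.3635 0.3052 0.0135] xang -0.041 gap 0.0202 F [-1.1 -1.2  3.9]
[ 221.7   15.1 -136.5] [ 0.     0.    -1.081]
[221.7  15.1  -8. ] [ 0.     0.    -1.081]
```

move_arm --motion '[[[0, 0, -40, 0, 0, 0, 0], [0, 0, -90, 0, 0, 0, 0], [0, 0, -136, 0, 0, 0, 0], [40, 3, -136, 0, 0, -0.15, 0], [80, 6, -136, 0, 0, -0.3, 0], [120, 9, -136, 0, 0, -0.45, 0], [150, 12, -136, 0, 0, -0.6, 0], [170, 13, -136, 0, 0, -0.75, 0]]]'

```text
t: 28.75
tcp_pos: [0.5344, 0.2843, 0.1481]
tool_rot: [0.937, 0.349, -0.001, 0.0]
ft_force: [-1.1, -1.0, -1.0]
finger_gap: 0.0199
```

```bash
python3 - <<'E'
from h import *
D=(.6315,.3612,1.04)
go(atx(*D,off=-.093,z=.15))
E
```

```text
t 28.75 tcp [0.5344 0.2843 0.1481] xang 0.714 gap 0.0199 F [-1.1 -1.  -1. ]
[35.7 35.3 -1.9] [-0.     0.001 -0.326]
```

move_arm --motion '[[[12, 12, 0, 0, 0, -0.11, 0], [24, 24, 0, 0, 0, -0.22, 0], [36, 35, 0, 0, 0, -0.326, 0], [36, 35, 0, 0, 0, -0.326, 0], [36, 35, 0, 0, 0, -0.326, 0], [36, 35, 0, 0, 0, -0.326, 0]]]'

```text
t: 29.35
tcp_pos: [0.5817, 0.2821, 0.1486]
tool_rot: [0.87, 0.494, -0.001, -0.0]
ft_force: [0.7, 0.8, -3.8]
finger_gap: 0.0199
```

```bash
python3 - <<'E'
from h import *
D=(.6315,.3612,1.04)
go(atx(*D,off=-.093,z=.15),atx(*D,off=-.093,z=.0215))
for n in CM: ctrl.snapshot(n)
z=ctrl.read_state()["tcp_pos"][2]-.0135
match("dock","dock",zc=.015,yaws=[1.0],pmin=.5)
r=match("leveller","leveller",z=z,zc=.01,yaws=[1.0],pmin=.4)
x,y,zz=ctrl.read_state()["tcp_pos"];a=1.04
overlay("scene",[("leveller",x+.035*np.cos(a),y+.035*np.sin(a),a,z),("dock",*D,0)],(330,180,490,340),3.6,"pics/d1.png")
E
```

```text
t 29.35 tcp [0.5817 0.2821 0.1486] xang 1.033 gap 0.0199 F [ 0.7  0.8 -3.8]
[ 0.4  2.9 -1.4] [-0.001  0.001 -0.007]
[  0.6   3.1 127.1] [-0.001  0.001 -0.007]
dock [423.8, 311.2] p0.93 ['scene'] xy 0.6317 0.3618 yaw 1.031 cost 0.172
leveller [498.2, 215.9] p0.82 ['scene'] xy 0.4140 0.4671 yaw -0.361 cost 0.241
leveller [417.1, 273.3] p0.74 ['scene'] xy 0.6131 0.3349 yaw 1.038 cost 0.606
```

View pics/d1.png

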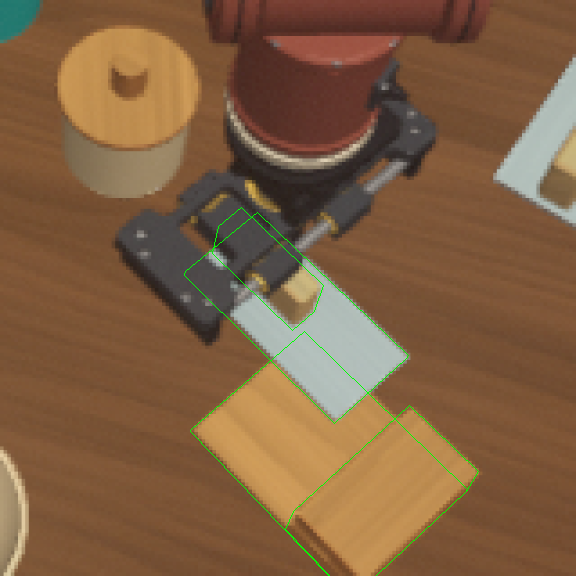

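move_arm --motion '[[[0, 3, 40, 0, 0, -0.007, 0], [0, 3, 80, 0, 0, -0.007, 0], [0, 3, 105, 0, 0, -0.007, 0], [0, 3, 118, 0, 0, -0.007, 0], [0, 3, 126, 0, 0, -0.007, 0], [0, 3, 126, 0, 0, -0.007, 0], [0, 3, 126, 0, 0, -0.007, 0]]]'

```text
t: 30.4
tcp_pos: [0.5868, 0.281, 0.0251]
tool_rot: [0.867, 0.498, 0.001, 0.0]
ft_force: [1.1, 0.7, -3.1]
finger_gap: 0.0198
```

```bash
python3 - <<'E'
from h import *
D=(.6315,.3614,1.04)
go(atx(*D,off=-.093,z=.0215),atx(*D,off=-.035,z=.0215))
x,y,zz=ctrl.read_state()["tcp_pos"];a=1.04;z=zz-.0135
overlay("scene",[("leveller",x+.035*np.cos(a),y+.035*np.sin(a),a,z),("dock",*D,0)],(330,180,490,340),3.6,"pics/d2.png")
E
```

```text
t 30.40 tcp [0.5868 0.281  0.0251] xang 1.042 gap 0.0198 F [ 1.1  0.7 -3.1]
[-1.1 -2.1  3.6] [ 0.002 -0.002  0.002]
[56.9 -2.   3.7] [ 0.002 -0.002  0.002]
```

View pics/d2.png

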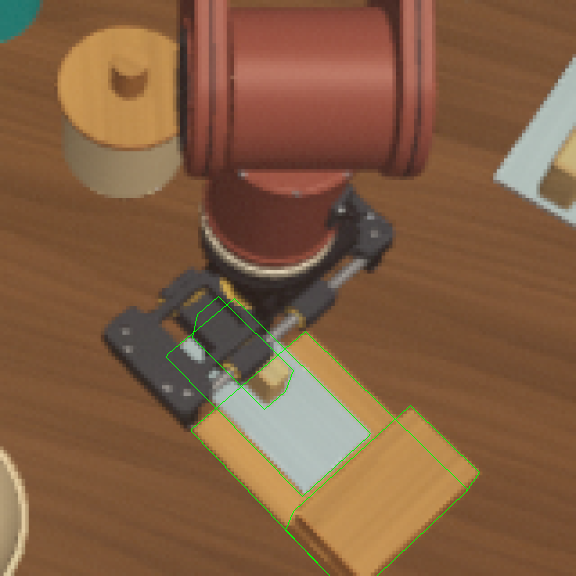

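move_arm --motion '[[[0, -1, 2, 0, 0, 0, 0], [0, -1, 3, 0, 0, 0, 0], [0, -1, 3, 0, 0, 0, 0], [0, -1, 3, 0, 0, 0, 0]]]'

```text
t: 30.85
tcp_pos: [0.5846, 0.2811, 0.0205]
tool_rot: [0.867, 0.498, 0.0, 0.0]
ft_force: [-0.7, -0.5, -2.4]
finger_gap: 0.0195
```

```bash
python3 - <<'E'
from h import *
D=(.6315,.3614,1.04)
go(atx(*D,off=-.093,z=.0215),atx(*D,off=-.035,z=.0215))
E
```

```text
t 30.85 tcp [0.5846 0.2811 0.0205] xang 1.042 gap 0.0195 F [-0.7 -0.5 -2.4]
[-0.  -0.3 -1. ] [ 0.    -0.     0.002]
[58.  -0.2 -1. ] [ 0.    -0.     0.002]
```

Underside ≈ 7 mm, no contact, lateral error near zero. Sliding in.

move_arm --motion '[[[6, 0, 0, 0, 0, 0, 0], [12, 0, 0, 0, 0, 0, 0], [20, 0, 0, 0, 0, 0, 0], [28, 0, 0, 0, 0, 0, 0], [36, 0, 0, 0, 0, 0, 0], [44, 0, 0, 0, 0, 0, 0], [50, 0, 0, 0, 0, 0, 0], [50, 0, 0, 0, 0, 0, 0]]]'

```text
t: 31.65
tcp_pos: [0.6103, 0.3251, 0.0204]
tool_rot: [0.867, 0.498, 0.0, -0.0]
ft_force: [0.1, 0.3, -2.6]
finger_gap: 0.0194
```

move_arm --motion '[[[1, 0, 1, 0, 0, 0, 0], [2, 0, 2, 0, 0, 0, 0], [4, 0, 2, 0, 0, 0, 0], [5, 0, 2, 0, 0, 0, 0], [5, 0, 2, 0, 0, 0, 0]]]'

```text
t: 32.15
tcp_pos: [0.6125, 0.3286, 0.0185]
tool_rot: [0.867, 0.498, 0.0, 0.0]
ft_force: [-0.4, 0.7, -2.3]
finger_gap: 0.0195
```

```bash
python3 - <<'E'
from h import *
D=(.6315,.3614,1.04)
go(atx(*D,off=-.035,z=.0175))
overlay("scene",[("leveller",*D,.004),("dock",*D,0)],(330,180,490,340),3.6,"pics/d3.png")
E
```

```text
t 32.15 tcp [0.6125 0.3286 0.0185] xang 1.042 gap 0.0195 F [-0.4  0.7 -2.3]
[ 2.9 -0.2  1. ] [ 0.    -0.     0.002]
```

View pics/d3.png

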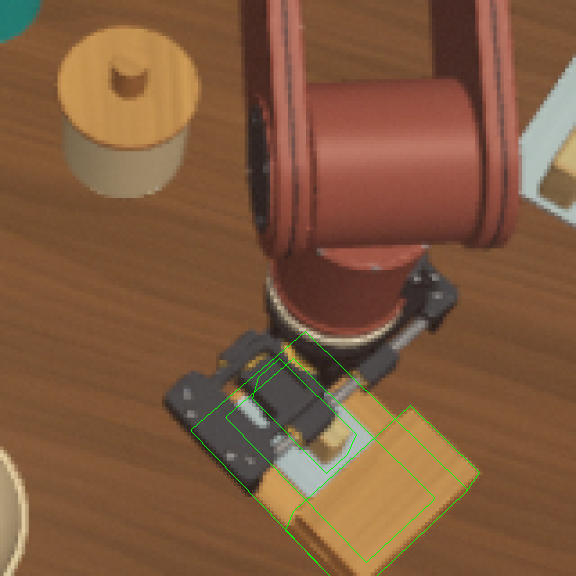

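move_arm --motion '[[[1, 0, 1, 0, 0, 0, 0], [2, 0, 1, 0, 0, 0, 0], [3, 0, 1, 0, 0, 0, 0], [4, 0, 1, 0, 0, 0, 0], [4, 0, 1, 0, 0, 0, 0]]]'

```text
t: 32.7
tcp_pos: [0.6141, 0.3311, 0.0176]
tool_rot: [0.867, 0.498, -0.001, 0.0]
ft_force: [-2.1, -4.7, 1.4]
finger_gap: 0.0196
```

move_arm --motion '[[[1, 0, 0, 0, 0, 0, 0], [2, 0, 0, 0, 0, 0, 0], [2, 0, 0, 0, 0, 0, 0]]]'

```text
t: 33.0
tcp_pos: [0.6143, 0.3311, 0.0176]
tool_rot: [0.867, 0.498, -0.003, 0.001]
ft_force: [-7.0, -10.8, 6.6]
finger_gap: 0.0199
```

move_arm --motion '[[[0, 0, 0, 0, 0, 0, 50], [0, 0, 0, 0, 0, 0, 50], [0, 0, 0, 0, 0, 0, 50], [0, 0, -20, 0, 0, 0, 50], [0, 0, -60, 0, 0, 0, 50], [0, 0, -110, 0, 0, 0, 50], [0, 0, -160, 0, 0, 0, 50], [-50, 0, -160, 0, 0, 0, 50]]]'

```text
t: 33.8
tcp_pos: [0.5981, 0.2963, 0.1897]
tool_rot: [0.866, 0.499, 0.011, 0.001]
ft_force: [2.0, -0.4, 1.2]
finger_gap: 0.0436
```

```bash
python3 - <<'E'
from h import *
go((.35,.1,.25,1.04))
D=(.6315,.3614,1.04)
overlay("scene",[("leveller",*D,.004),("dock",*D,0)],(330,180,490,340),3.6,"pics/d4.png")
E
```

```text
t 33.80 tcp [0.5981 0.2963 0.1897] xang 1.045 gap 0.0436 F [ 2.  -0.4  1.2]
[-293.1 -115.3  -67.3] [ 0.014 -0.019  0.005]
```

View pics/d4.png

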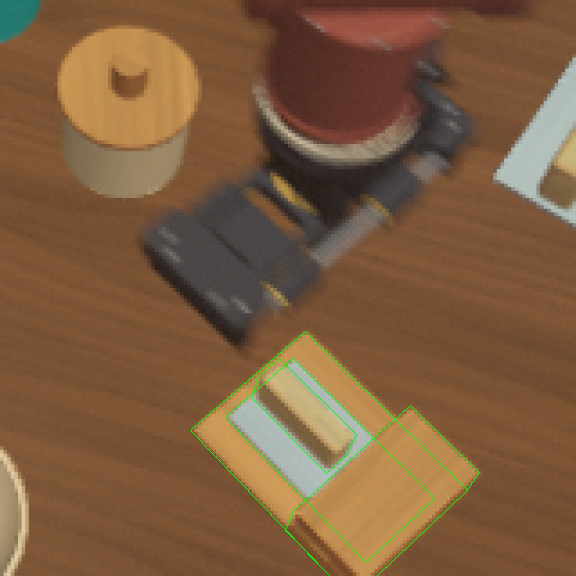

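move_arm --motion '[[[-50, 0, -20, 0, 0, 0, 50], [-100, 0, -40, 0, 0, 0, 50], [-150, 0, -60, 0, 0, 0, 50], [-200, 0, -60, 0, 0, 0, 50], [-240, 0, -60, 0, 0, 0, 50], [-240, 40, -60, 0, 0, 0, 50], [-240, 40, -60, 0, 0, 0, 50], [-240, 40, -60, 0, 0, 0, 50]]]'

```text
t: 34.65
tcp_pos: [0.5041, 0.0629, 0.238]
tool_rot: [0.868, 0.497, 0.001, 0.0]
ft_force: [0.1, 0.5, -0.2]
finger_gap: 0.0434
```

```bash
python3 - <<'E'
from h import *
D=(.6315,.3614,1.04)
it=[("leveller",*D,.004),("dock",*D,0),("lid",.6197,-.137,0,.072),("jar",.6197,-.137,0,0),("lid",.443,.1595,0,.072),("jar",.4424,.1597,0,0)]
overlay("scene",it,(130,110,480,350),2.2,"pics/f1.png")
overlay("top",it,(190,90,480,270),2.7,"pics/f2.png")
go((.4,0,.2,0))
E
```

```text
t 34.75 tcp [0.5038 0.0638 0.2377] xang 1.042 gap 0.0434 F [ 1.1  0.  -0.2]
[-107.5  -57.5   37.6] [-0.    -0.     1.042]
```

View pics/f1.png

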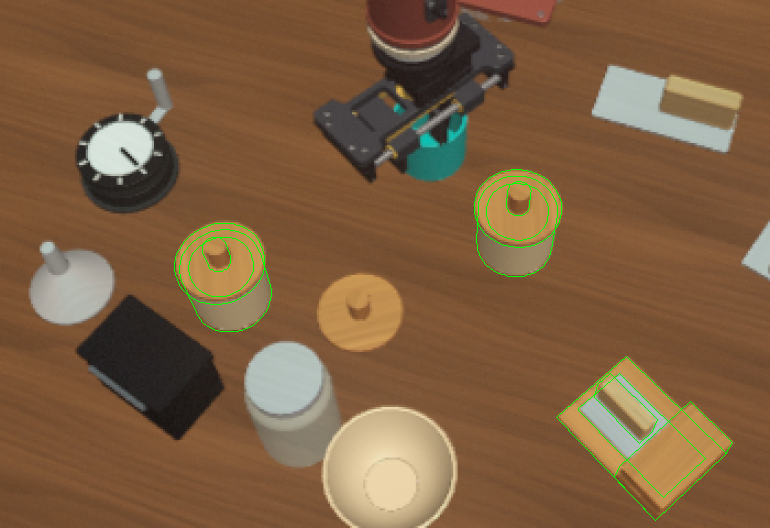

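View pics/f2.png

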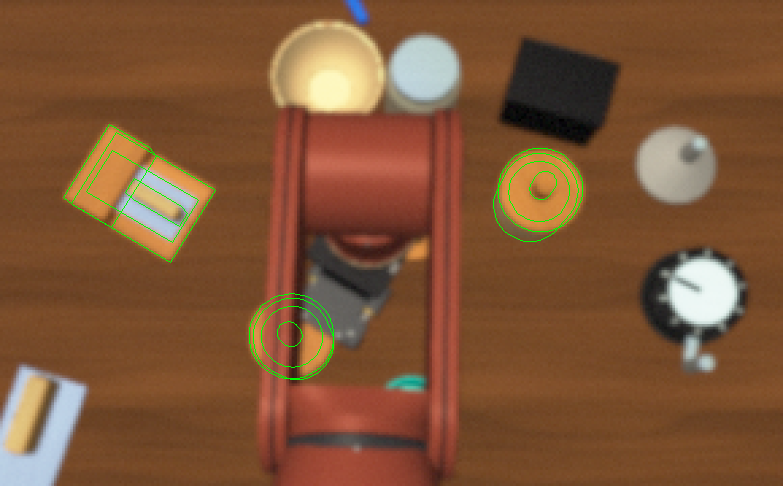

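```bash
python3 -c "
from rig import ctrl
print(ctrl.close_job())"
```

```text
the job is handed in; nothing more can be done
None
```

I closed both open beige jars, counted them with two strokes of the lever, slid the smallest leveller home in its holder, and handed the job in at about 35 s.

- **Lids:** only two beige jars were there. In the final pictures both lids match the outline of a plugged-in, level lid. The third lid is left over on the table.
- **Tally counter:** I pushed the lever to the stop twice; each time the force rose to over 13 N with no further movement. The dial moved one tick per stroke, two in all. The final picture shows the lever back at rest. After the first stroke the gripper hid the lever, so I did not see it return then, but the dial did advance again on the second stroke.
- **Leveller:** it met the back wall of the slot at about 13 N and did not go further. After release it matches the home outline, about 1 mm off centre sideways.
- **Bystanders:** the tin, glass jar, bowl and funnel look untouched in the final pictures. I saw no jar or leveller knocked aside.
- **Disagreements:** the top camera's final view of one jar was partly hidden by the arm, so I relied on the scene camera for it. Once the lids were on, or the arm was in the way, the automatic position fits for the jars became unreliable. I used outline overlays and the measured tool position instead.

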